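# Load the two brush drilling jigs

### The arm

A 6-joint arm with a two-finger parallel gripper is mounted at the origin on a cart in front of the work surface, level with it; the furniture and walls round the work are solid. World frame = base frame: x ahead of the robot, y to its left, z up, the work surface at z = 0. Lengths are in m, angles in degrees, forces in N, time in s.
With the tool pointing down it reaches from about 0.35 to 0.875 m from the base axis. Payload 4.2 kg.
Tool frame: the origin (TCP) lies at the very end of the fingers, on their centre line; the grasp point (between the pads) lies r.grasp_offset behind it (r.grasp_offset is the distance from the TCP to the grasp point, in m); z points along the fingers, y is the line along which they close (so a half turn about z gives the same grasp; the last joint's range is limited). The gripper opens to 85 mm and grips with 20 to 120 N. Pads are 22 mm wide; open, the fingers measure 114 mm over their backs; the gripper's body (76 mm by 85 mm) begins 54 mm behind the grasp point. The pads swing forward as they close: fully open they stand 13 mm farther back than shut.
Start: joints at [-56.173, 22.042, 0.453, 0, -68.411, -14.817], TCP at [0.204, -0.591, 0.206] pointing down, gripper open.
Joint ranges: [-179.83, 179.83], [-69.29, 118.12], [-61.27, 80.66], [-181.25, 117.63], [-171.15, -9.14], [-177.46, 177.46]. Speed limits (degrees/s): [159.86, 159.86, 180, 180, 180, 180].

### API

Orientations are given as [roll, pitch, yaw] about the fixed x, y, z axes, in that order (R = Rz(yaw) Ry(pitch) Rx(roll)).
In Python, from station import r gives the robot as it stands. The module is installed in compiled form; this text tells all that it offers.
- The arm moves only by the tool servo_tool, never from a script. Its argument "commands" is a list of rows, each a list of 5 numbers: the finger opening in m, from 0 to 0.0854, then the shift along the tool's x, y, z in m, then the turn about the tool's z in degrees. A call has 1 to 10 rows; each row shifts and turns the commanded pose from where the row before left it, along the tool's axes as they then stand; what a row does not reach is not made up. A row lasts 1/8 s, in which the tool goes at most 62.5 mm and 10.7 degrees, less where a joint would pass 70% of its speed; a pose out of reach is approached as far as the arm can. A call with a gripper value outside its range is refused whole. The fingers move at their own pace and stop on an object; "force" is the grip in N (left out, the last holds). Time passes only in rows, so rows that do not move let the fingers close. It gives the time, the measured TCP pose, the force, the opening and the grip force at its end, in the units of the state.
- r.get_obs(): the state, without advancing time (a new reading comes with each control period).
- r.get_image(name): name is "side" or "top"; returns a dict with "color" (384x512x3 uint8, red, green, blue), "depth" (384x512 float32, m along the optical axis (not along the pixel's ray), 0 where there is no reading), "fx", "fy", "cx", "cy" (pixels), "rvec" (rotation vector, rad) and "tvec" (3), from world to camera coordinates, as OpenCV has them. Camera axes: x right, y down, z forward; pixel columns grow to the right and rows downward; lengths in m; the calibration is good to about 2 mm. A picture is of the moment at which its call begins.
- r.sign_off(): hands the job in; it is judged then, once.
The state is a dict: "time": time; "joint_positions": joint angles; "qvel": joint speeds; "tau": joint torques, N m; "position": TCP position; "tool_rot": TCP orientation; "ft_force": force on the tool from outside, world axes, zero at the start; "torque": the same for the moment, N m; "grip_width": opening from 0.0 (shut) to 1.0 (fully open); "finger_force": force on a finger pad.
Only numpy, scipy, OpenCV 4.12 (cv2) and the standard library are available. Lean on these libraries where they do the work, as an engineer would, in place of code of your own. Each camera call takes 0.05 s, during which the arm holds its last target. There are 200 camera calls.

### The job

Load both drilling jigs for the next drilling run: lay each brush blank flat on the cork of the jig made for it, the hair brush with its head up to the wide block at the head end, and then fit the matching drill plate over the blank so that it drops over the two steel pins and lies flat on the wooden blocks. Leave the tape measure and the oil can where they stand.

Things in the scene. Friction and masses are not known exactly. Their poses are not given: they have to be found in the camera images.
- hair_blank: Wooden hair-brush blank, broad head and narrow handle, 228 x 56 x 22 mm, flat on both faces, lying flat, 0.09 kg. Origin: centre of its underside; +x runs along it to the head end, z up. The head (x = 0 to 114 mm) is 56 mm wide with nearly parallel sides at x = 40 to 70 mm; the handle ends at x = -114 mm and is 27 mm wide.
- clothes_blank: Wooden clothes-brush blank without a handle: a plain rounded oblong, 130 x 50 x 22 mm, lying flat, 0.09 kg. Origin: centre of its underside; x along its length, y across it, z up. The same either way round.
- hair_plate: T-shaped aluminium drill plate, 10 mm thick, lying flat, 0.28 kg: a bar 180 (x) x 56 (y) mm; at its -x end a crossbar 30 (x) x 100 (y) mm. 17 mm locating holes at (x, y) = (76, 0) and (-75, +38) mm, so it fits one way round only; the small holes are the drilling pattern. Origin: centre of the bar's underside, z up. Centre of mass at x = -8 mm. Hold it by the bar's 56 mm width.
- clothes_plate: Straight aluminium drill plate, 188 x 56 x 10 mm, lying flat, 0.26 kg, with a 17 mm locating hole at each end (x = +80 and -80 mm on the centre line); the small holes between are the drilling pattern. Origin: centre of its underside; x along its length, z up. The same either way round.
- hair_jig: Fixed jig: plywood base 204 x 110 x 12 mm, brush-shaped cork. Origin: base underside centre; +x: head end, z up. 24 mm high blocks on it: head end x 77..97; side pair x -74..-54, |y| 27..49. Steel pins, 12 mm, tapered, 21 mm above blocks at (87, 0), (-64, 38). 16 mm high guide pegs leave 3 mm play. Seats (origins, x axes along): blank (-42, 0, 12), handle overhanging; plate (11, 0, 36) mm.
- clothes_jig: Fixed jig: plywood base 194 x 94 x 12 mm with oblong cork. Origin: centre of the base's underside; x along it, z up. 24 mm high blocks on it at each end, |x| 70..90 mm, each with a 12 mm steel pin, tapered, 21 mm above the block at x = +-80, y = 0. Four 16 mm high guide pegs beside the blank leave 3 mm play. Seats (origins, lengths along x): blank (0, 0, 12), plate (0, 0, 36) mm.
- tape_measure: Yellow steel tape measure, 37 x 69 x 63 mm, standing on its edge. Origin: centre of its underside. To be left alone.
- oil_can: Small grey oil can with a long thin spout, 64 mm wide, 155 mm tall, standing. Origin: centre of its underside. To be left alone.

How it is judged (in metres and radians):
At the end, for the whole second after the job is handed in: Each blank lies flat on the base of its own jig within about 9 mm of its seat (the hair brush's head towards the wide block), each drill plate lies flat on the blocks of its own jig over both pins, within 6 mm and 0.06 rad of its seat and 3 mm in height, all released and at rest (x of hair_blank in the frame of hair_jig between -0.052 and -0.032 m and y of hair_blank in the frame of hair_jig between -0.009 and 0.009 m and z of hair_blank in the frame of hair_jig between 0.009 and 0.015 m and angle between the x axis of hair_blank and the x axis of hair_jig, either way round below 0.15 rad and angle between each of hair_blank, clothes_blank, hair_plate, clothes_plate's own z axis and vertical below 0.05 rad and linear speed of each of hair_blank, clothes_blank, hair_plate, clothes_plate below 0.02 m/s and angular speed of each of hair_blank, clothes_blank, hair_plate, clothes_plate below 0.1 rad/s and x of clothes_blank in the frame of clothes_jig between -0.009 and 0.009 m and y of clothes_blank in the frame of clothes_jig between -0.009 and 0.009 m and z of clothes_blank in the frame of clothes_jig between 0.009 and 0.015 m and angle between the x axis of clothes_blank and the x axis of clothes_jig, either way round below 0.2 rad and x of hair_plate in the frame of hair_jig between 0.005 and 0.017 m and y of hair_plate in the frame of hair_jig between -0.006 and 0.006 m and z of hair_plate in the frame of hair_jig between 0.033 and 0.039 m and angle between the x axis of hair_plate and the x axis of hair_jig, either way round below 0.06 rad and x of clothes_plate in the frame of clothes_jig between -0.006 and 0.006 m and y of clothes_plate in the frame of clothes_jig between -0.006 and 0.006 m and z of clothes_plate in the frame of clothes_jig between 0.033 and 0.039 m and angle between the x axis of clothes_plate and the x axis of clothes_jig, either way round below 0.06 rad); the robot touches nothing.
It fails at once if the tape measure is pushed from its place (more than 25 mm) or knocked over (distance of tape_measure from where it was at the start of the episode above 0.025 m or angle between tape_measure's own z axis and vertical above 0.5 rad).
It fails at once if the oil can is pushed from its place (more than 25 mm) or knocked over (distance of oil_can from where it was at the start of the episode above 0.025 m or angle between oil_can's own z axis and vertical above 0.5 rad).
It also fails if it takes over 128 s, if anything falls off the work surface, if the arm or the gripper's body presses on something with over 40 N, if the wrist force passes 120 N, or if a joint passes its speed limit or range.

## Working session

There is one attempt and no reset: what is moved stays moved. The work goes in short steps, Python scripts to look and compute and a tool call to move; the robot and the scene stay as the last step left them, time stands still between calls to the robot, and variables do not carry over. Pictures are saved under pics/ and viewed, at most 14 in all, crops included, and the job is handed in when it is done.

Besides the shell and the picture viewer there is one more tool, called as a command line: name --pt "numbers of a row" for each row, then --argument value for the rest. servo_tool: Moves the arm, as the interface text tells. Its arguments: {"type":"object","properties":{"commands":{"type":"array","items":{"type":"array","items":{"type":"number"}}},"force":{"type":"number"}},"required":["commands"]}

```bash
mkdir -p pics; cat > h.py <<'E'
import numpy as np, cv2
from station import r
def shot(name,fn=None):
    im=r.get_image(name)
    if fn: cv2.imwrite('pics/'+fn,cv2.cvtColor(im['color'],cv2.COLOR_RGB2BGR))
    return im
def world(im):
    R=cv2.Rodrigues(np.array(im['rvec'],float))[0]; t=np.array(im['tvec'],float).ravel()
    v,u=np.mgrid[0:384,0:512]; d=im['depth']
    P=np.stack([(u-im['cx'])/im['fx']*d,(v-im['cy'])/im['fy']*d,d],-1)
    W=(P-t)@R; W[d==0]=np.nan
    return W
E
python3 - <<'E'
from h import *
print(r.get_obs(), r.grasp_offset)
for n in ('top','side'):
    im=shot(n,n+'0.png'); np.savez('/tmp/'+n+'0.npz',**{k:np.array(v) for k,v in im.items()})
    R=cv2.Rodrigues(np.array(im['rvec'],float))[0]; print(n,-R.T@np.array(im['tvec']).ravel(),im['fx'])
E
```

```text
{'time': 0.0, 'joint_positions': array([-5.61731890e+01,  2.20924247e+01,  3.77602404e-01, -2.72672594e-02,
       -6.84104787e+01, -1.48167262e+01]), 'qvel': array([-0.0771742 ,  0.00462535,  0.0235055 , -0.03242977,  0.03118577,
        0.08656072]), 'tau': array([ 9.03654072e-04, -3.92293417e+01,  1.88403386e+01,  4.18622419e+00,
       -4.58024864e-03,  2.32231071e-05]), 'position': array([ 0.20337994, -0.59029794,  0.20489371]), 'tool_rot': array([ 1.79872385e+02, -7.55355069e-03, -1.60999968e+02]), 'ft_force': array([ 1.01450215, -0.25652161, -0.28488263]), 'torque': array([-0.00720021, -0.01437323,  0.04158356]), 'finger_force': 0.0, 'grip_width': 1.003433856796018} 0.0187
top [ 5.05234386e-01 -1.06165010e-03  1.21382117e+00] 379.25794652579106
side [0.28988523 1.20413778 0.49387738] 446.50179341815726
```

View pics/top0.png

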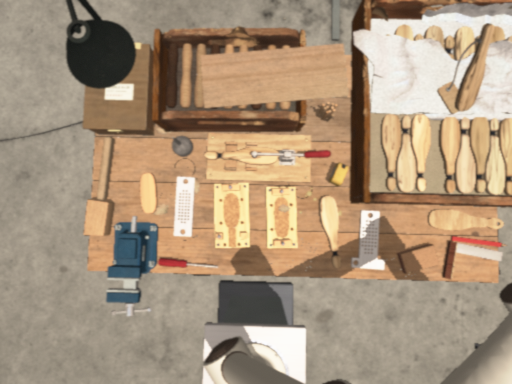

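View pics/side0.png

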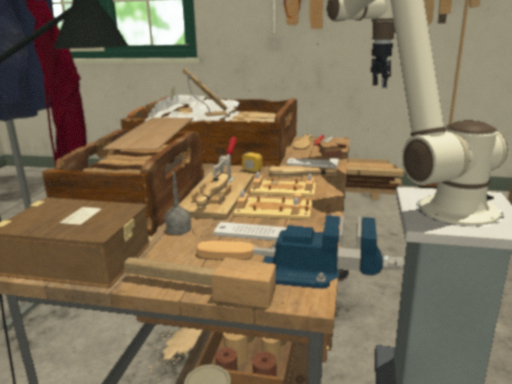

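```bash
python3 - <<'E'
from h import *
im=np.load('/tmp/top0.npz'); im={k:im[k] for k in im}
c=cv2.cvtColor(im['color'],cv2.COLOR_RGB2BGR)[165:280,135:395]
cv2.imwrite('pics/crop0.png',cv2.resize(c,None,fx=3,fy=3,interpolation=cv2.INTER_CUBIC))
W=world(im); np.set_printoptions(precision=3,suppress=True,linewidth=200)
for n,(u,v) in dict(cb=(149,193),cp=(184,206),hj=(232,215),cj=(282,217),hb=(331,215),hp=(369,240),tab=(310,230),oil=(183,146),tape=(340,174)).items(): print(n,W[v,u])
z=np.nan_to_num(W[165:280,135:395,2])
zz=np.clip(z/0.08*255,0,255).astype(np.uint8)
cv2.imwrite('pics/crop0d.png',cv2.resize(cv2.applyColorMap(zz,cv2.COLORMAP_JET),None,fx=3,fy=3,interpolation=cv2.INTER_NEAREST))
E
```

```text
cb [0.555 0.342 0.022]
cp [0.517 0.232 0.007]
hj [0.493 0.078 0.01 ]
cj [ 0.491 -0.079  0.016]
hb [ 0.501 -0.233  0.018]
hp [ 0.426 -0.353  0.012]
tab [ 0.452 -0.169  0.006]
oil [0.702 0.233 0.059]
tape [ 0.627 -0.251  0.056]
```

View pics/crop0.png

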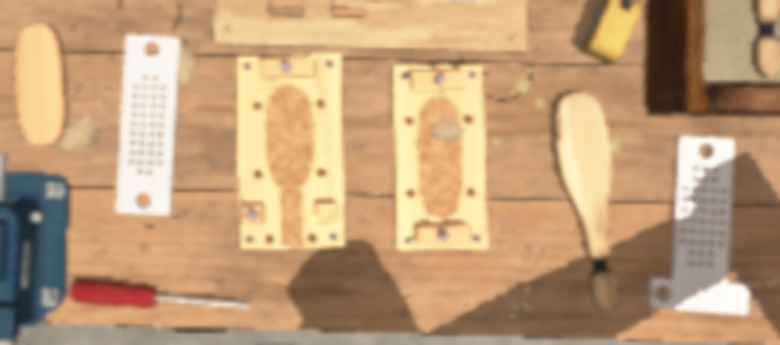

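View pics/crop0d.png

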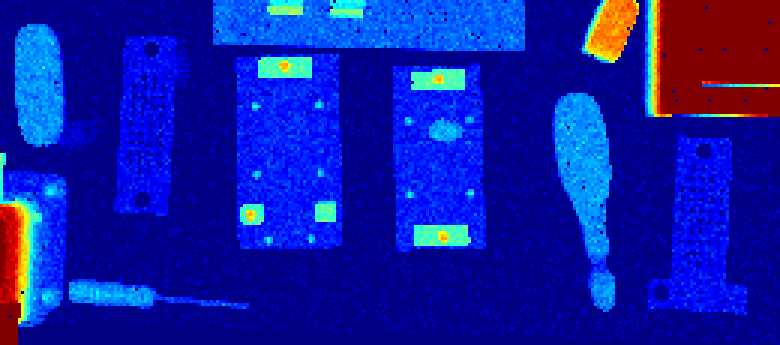

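```bash
python3 - <<'E'
from h import *
im=np.load('/tmp/top0.npz'); im={k:im[k] for k in im}; W=world(im)
c=cv2.cvtColor(im['color'],cv2.COLOR_RGB2BGR)
up=lambda a,f:cv2.resize(a,None,fx=f,fy=f,interpolation=cv2.INTER_CUBIC)
a=up(c[190:275,310:350],6); b=up(c[200:240,420:510],4); d=up(c[180:255,260:305],6)
H=520; o=np.zeros((H,800,3),np.uint8); o[:510,:240]=a; o[:160,240:600]=b; o[170:520,250:520]=d[:350]
s=np.load('/tmp/side0.npz'); sc=cv2.cvtColor(s['color'],cv2.COLOR_RGB2BGR)[165:220,230:325]; sc=up(sc,2.9); o[200:200+sc.shape[0],522:522+sc.shape[1]]=sc
cv2.imwrite('pics/crop1.png',o)
np.set_printoptions(precision=0,suppress=True,linewidth=220)
print((W[200:218,272:295,2]*1000)); print((W[205:232:2,428:506:3,2]*1000)); print((W[195:272:3,316:344:2,2]*1000))
E
```

```text
[[13. 10. 15.  9. 18. 14. 11. 12. 10. 12. 15. 14. 15. 19. 16. 14. 14. 10. 14. 12. 10. 11. 12.]
 [12. 13. 15. 12. 14.  8. 10. 10. 15.  8. 13. 15. 14. 11. 15. 11. 12.  8. 13. 10. 14. 14. 13.]
 [ 9. 13. 14. 14. 12. 12. 14. 14. 13. 14. 10. 10. 13. 16. 14.  7. 10. 11. 10. 11. 13. 14. 15.]
 [12. 12. 14. 11. 14. 10. 11. 13. 10. 13.  9. 10. 12. 15. 14. 10. 10. 11. 12. 16. 14. 15. 13.]
 [13. 13. 12. 15.  9. 11. 11. 10. 14.  9. 22. 14. 11. 16.  6. 17. 10. 10. 23. 25. 22. 11.  9.]
 [21. 16.  8. 14. 11. 13. 13. 10. 23. 23. 24. 16. 21. 11. 18. 11. 12. 10. 22. 23. 22. 14. 14.]
 [14. 11. 13. 12. 12. 14. 12. 21. 20. 24. 23. 20. 25. 21. 19. 19. 13. 11. 14. 13. 12.  9. 10.]
 [11. 11. 13. 15. 15. 13. 23. 24. 20. 24. 27. 24. 23. 25. 23. 18. 23. 13. 11.  9. 10.  6.  9.]
 [13. 13.  7. 12. 13.  9. 23. 21. 24. 24. 23. 21. 28. 24. 27. 22. 21. 20. 13. 12. 15. 14. 14.]
 [12. 12.  9. 14. 13. 13. 22. 24. 27. 22. 20. 25. 24. 25. 24. 22. 22.  8. 11. 13. 16. 10. 15.]
 [ 4.  8. 10. 13. 16.  9. 20. 25. 28. 24. 25. 21. 24. 23. 24. 21. 22. 12. 15.  5. 10. 13. 15.]
 [12. 10. 10.  9. 11.  9.  8. 13. 20. 26. 22. 24. 21. 2
[... 4036 characters left out ...]
.   1.  20.  18.  20.  23.   3.  -4.  -1.]
 [  3.  -2.  -2.   2.  -4.   2.  -5.  20.  20.  21.  19.   0.  -1.  -4.]
 [  1.  -2.  -2.   1.  -1.  -3.   1.  11.  19.  21.  20.   1.  -1.   2.]
 [ -1.  -0.   2.   1.  -1.  -1.   2.   0.  16.  14.  14.  -2.   3.   4.]
 [  5.   1.  -0.   0.  -2.  -1.  -1.  -1.  12.  15.  13.  -1.   2.   2.]
 [ -2.  -2.  -1.   5.   0.   3.   5.   1.  13.  18.  19.  20.   1.  -3.]
 [  2.  -6.  -0.   0.  -1.  -5.  -2.  -0.  21.  21.  22.  24.  -2.   2.]
 [  2.  -0.   1.   1.  -1.  -0.  -1.  -3.  11.  19.  19.  26.  -2.   0.]
 [ -3.  -4.   1.  -3.  -4.  -3.  -2.  -2.  -2.  15.  14.  20.   2.   3.]
 [ -3.   1.   3.   2.  -1.  -0.   1.   2.   1.  -1.  -3.   6.  -2.  -1.]]
```

View pics/crop1.png

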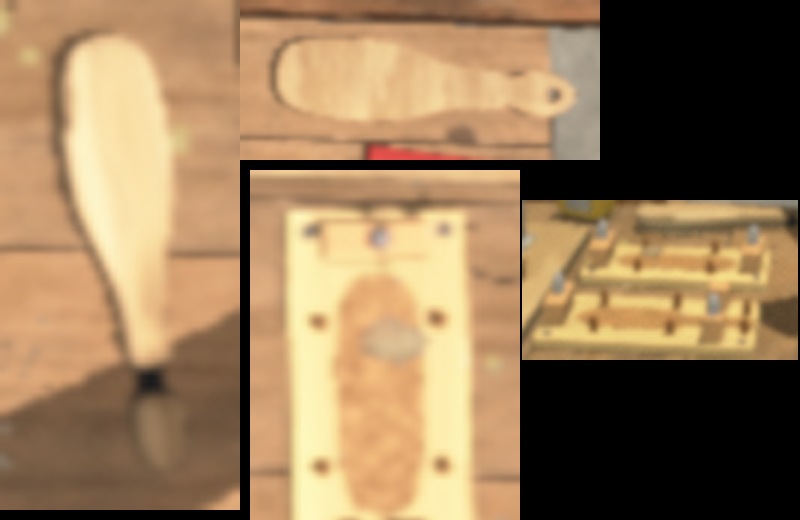

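```bash
cat > fit.py <<'E'
from h import *
from scipy.optimize import least_squares
def box(p,x0,x1,y0,y1,s=.0015):
    d=np.minimum(np.minimum(p[:,0]-x0,x1-p[:,0]),np.minimum(p[:,1]-y0,y1-p[:,1]))
    return 1/(1+np.exp(-np.clip(d/s,-30,30)))
M=np.maximum
def union(*a): return np.maximum.reduce(a)
b=lambda *a:(lambda p:box(p,*[v/1000 for v in a]))
MOD={'hair_plate':lambda p:.010*union(b(-90,90,-28,28)(p),b(-90,-60,-50,50)(p)),
'clothes_plate':lambda p:.010*b(-94,94,-28,28)(p),
'hair_jig':lambda p:.012*b(-102,102,-55,55)(p)+.024*union(b(77,97,-28,28)(p),b(-74,-54,27,49)(p),b(-74,-54,-49,-27)(p)),
'clothes_jig':lambda p:.012*b(-97,97,-47,47)(p)+.024*union(b(70,90,-28,28)(p),b(-90,-70,-28,28)(p))}
def cap(L,w):  # rounded oblong ~ superellipse-ish stadium
    def f(p):
        q=np.abs(p); rr=w/2; dx=np.maximum(q[:,0]-(L/2-rr),0); d=rr-np.hypot(dx,q[:,1])
        return .022/(1+np.exp(-np.clip(d/.0015,-30,30)))
    return f
MOD['clothes_blank']=cap(.130,.050)
def hb(p): # hair blank: half-width profile, free handle
    x=p[:,0]; hw=np.interp(x,[-.114,-.105,-.06,-.03,.0,.04,.07,.09,.105,.114],[.006,.0135,.0125,.015,.021,.0275,.028,.025,.017,.004])
    d=np.minimum(hw-np.abs(p[:,1]),.114-np.abs(x)); return .022/(1+np.exp(-np.clip(d/.0015,-30,30)))
MOD['hair_blank']=hb
def fit(Ws,name,x,y,yaw,R=.15,zmin=-.02,zmax=.07):
    pts=np.concatenate([W.reshape(-1,3) for W in Ws]); k=(np.abs(pts[:,0]-x)<R)&(np.abs(pts[:,1]-y)<.085)&(pts[:,2]>zmin)&(pts[:,2]<zmax)
    pts=pts[k]
    def res(q):
        c,s=np.cos(q[2]),np.sin(q[2]); d=pts[:,:2]-q[:2]
        l=np.stack([c*d[:,0]+s*d[:,1],-s*d[:,0]+c*d[:,1]],1)
        return pts[:,2]-MOD[name](l)-q[3]
    best=None
    for dy in (-.06,0,.06):
        o=least_squares(res,[x,y,yaw+dy,0],loss='soft_l1',f_scale=.004,x_scale=[.01,.01,.05,.005],diff_step=1e-4)
        if best is None or o.cost<best.cost: best=o
    q=best.x; rms=np.sqrt(np.median(res(q)**2))
    return q,rms
E
python3 - <<'E'
from fit import *
im=[shot('top') for _ in range(4)]
Ws=[world(i) for i in im]
I0={'hair_plate':(.45,-.355,0),'clothes_plate':(.517,.232,0),'hair_jig':(.49,.078,0),'clothes_jig':(.48,-.08,0),'clothes_blank':(.555,.342,0),'hair_blank':(.475,-.235,.1)}
for n,i in I0.items():
    q,s=fit(Ws,n,*i); print(n,np.round(q[:2]*1000,1),'yaw',round(np.degrees(q[2]),2),'z',round(q[3]*1000,1),'mad',round(s*1000,2))
Wm=np.nanmedian(Ws,0); 
k=Wm[200:216,276:291]; k=k[(k[...,2]>.018)]; print('lump',k.mean(0),k.min(0),k.max(0))
for n,(v0,v1,u0,u1) in dict(hb=(190,275,312,346),cb=(168,218,137,160)).items():
    P=Wm[v0:v1,u0:u1].reshape(-1,3); P=P[P[:,2]>.009]; rc=cv2.minAreaRect((P[:,:2]*1000).astype(np.float32)); print(n,rc,P.mean(0))
E
```

```text
hair_plate [ 427.8 -352. ] yaw -2.39 z 0.2 mad 1.8
clothes_plate [517.5 234.5] yaw -1.52 z -0.3 mad 1.81
hair_jig [493.1  82.7] yaw 2.93 z 0.7 mad 2.27
clothes_jig [490.7 -76.2] yaw 2.61 z 0.6 mad 2.12
clothes_blank [555.9 349.9] yaw 6.62 z 0.5 mad 2.27
hair_blank [ 451.4 -234.8] yaw 9.56 z 0.2 mad 1.91
lump [ 0.51876068 -0.08227993  0.02258896] [ 0.50646163 -0.1030532   0.0192752 ] [ 0.53185982 -0.06601938  0.02658698]
hb ((448.8726806640625, -231.98062133789062), (225.90013122558594, 54.771427154541016), 7.409034252166748) [ 0.46893857 -0.22938734  0.0208459 ]
cb ((555.6956787109375, 347.7075500488281), (127.70948791503906, 49.44159698486328), 4.059232711791992) [0.5555245  0.34659979 0.02074191]
```

```bash
python3 - <<'E'
s=open('fit.py').read()
s=s.replace("    q=best.x; rms","    from scipy.optimize import minimize\n    f=lambda q:np.sum(np.sqrt(1+(res(q)/.004)**2)-1)\n    q0=best.x; sim=np.vstack([q0]+[q0+e for e in np.diag([.004,.004,.05,.002])])\n    q=minimize(f,q0,method='Nelder-Mead',options=dict(initial_simplex=sim,xatol=1e-5,fatol=1e-4,maxiter=800)).x; rms")
s+='''
OUT={'hair_plate':[(-90,50),(-60,50),(-60,28),(90,28),(90,-28),(-60,-28),(-60,-50),(-90,-50)],'clothes_plate':[(-94,28),(94,28),(94,-28),(-94,-28)],'hair_jig':[(-102,55),(102,55),(102,-55),(-102,-55)],'clothes_jig':[(-97,47),(97,47),(97,-47),(-97,-47)],'clothes_blank':[(-65,25),(65,25),(65,-25),(-65,-25)],'hair_blank':[(-114,28),(114,28),(114,-28),(-114,-28)]}
MARK={'hair_plate':[(76,0,10),(-75,38,10)],'clothes_plate':[(80,0,10),(-80,0,10)],'hair_jig':[(87,0,57),(-64,38,57)],'clothes_jig':[(80,0,57),(-80,0,57)],'clothes_blank':[],'hair_blank':[]}
TOP=dict(hair_plate=10,clothes_plate=10,hair_jig=12,clothes_jig=12,clothes_blank=22,hair_blank=22)
def overlay(im,poses,fn,roi=(135,165,395,280),f=3,z0=None):
    u0,v0,u1,v1=roi; c=cv2.cvtColor(im['color'],cv2.COLOR_RGB2BGR)[v0:v1,u0:u1]; c=cv2.resize(c,None,fx=f,fy=f,interpolation=cv2.INTER_CUBIC)
    K=np.array([[im['fx'],0,im['cx']],[0,im['fy'],im['cy']],[0,0,1]],float)
    for n,q in poses.items():
        cs,sn=np.cos(q[2]),np.sin(q[2]); zb=(z0 or {}).get(n,0)
        def pr(L):
            L=np.array(L,float)/1000; P=np.stack([q[0]+cs*L[:,0]-sn*L[:,1],q[1]+sn*L[:,0]+cs*L[:,1],L[:,2]+zb],1)
            p=cv2.projectPoints(P,np.array(im['rvec'],float),np.array(im['tvec'],float),K,None)[0][:,0]
            return ((p+.5-[u0,v0])*f-.5)
        cv2.polylines(c,[np.round(pr([(a,b_,TOP[n]) for a,b_ in OUT[n]])).astype(int)],True,(0,0,255),1)
        if MARK[n]:
            for m in pr(MARK[n]): cv2.circle(c,tuple(int(v) for v in np.round(m)),3,(0,200,0),1)
    cv2.imwrite('pics/'+fn,c)
'''
open('fit.py','w').write(s)
E
python3 - <<'E'
from fit import *
im=[shot('top') for _ in range(6)]
Ws=[world(i) for i in im]
I0={'hair_plate':(.43,-.355,0),'clothes_plate':(.517,.232,0),'hair_jig':(.49,.078,0),'clothes_jig':(.48,-.08,0),'clothes_blank':(.555,.345,0),'hair_blank':(.455,-.235,.1)}
Q={}
for n,i in I0.items():
    q,s=fit(Ws,n,*i,R=.125); Q[n]=q; print(n,np.round(q[:2]*1000,1),'yaw',round(np.degrees(q[2]),2),'z',round(q[3]*1000,1),'mad',round(s*1000,2))
np.save('/tmp/Q.npy',Q); overlay(im[0],Q,'ov0.png')
E
```

```text
hair_plate [ 428. -352.] yaw -2.42 z 0.1 mad 1.77
clothes_plate [517.5 234.4] yaw -1.62 z -0.3 mad 1.86
hair_jig [493.2  82.7] yaw 2.97 z 0.2 mad 1.95
clothes_jig [490.8 -76.2] yaw 2.61 z 0.1 mad 1.85
clothes_blank [555.9 349.8] yaw 6.66 z 0.3 mad 2.14
hair_blank [ 451.7 -234.7] yaw 9.52 z -0.0 mad 1.83
```

View pics/ov0.png

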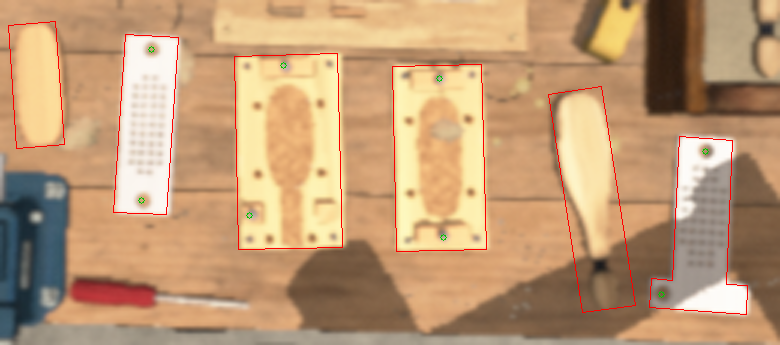

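```bash
cat >> fit.py <<'E'
def plane_xy(im,z):
    R=cv2.Rodrigues(np.array(im['rvec'],float))[0]; t=np.array(im['tvec'],float).ravel(); C=-R.T@t
    v,u=np.mgrid[0:384,0:512]; d=np.stack([(u-im['cx'])/im['fx'],(v-im['cy'])/im['fy'],np.ones_like(u,float)],-1)@R
    return C[:2]+d[...,:2]*((z-C[2])/d[...,2])[...,None]
def cfit(im,ch,L,w,z,x,y,yaw,R=.12,Ry=.06,shape=None):
    """colour fit of an L x w rectangle (or shape fn of p -> 0..1) lying at height z"""
    from scipy.optimize import minimize
    XY=plane_xy(im,z).reshape(-1,2); I=ch.reshape(-1).astype(float); k=(abs(XY[:,0]-x)<R)&(abs(XY[:,1]-y)<Ry); XY=XY[k]; I=I[k]
    sh=shape or (lambda p:box(p,-L/2,L/2,-w/2,w/2))
    def f(q):
        c,s=np.cos(q[2]),np.sin(q[2]); d=XY-q[:2]; m=sh(np.stack([c*d[:,0]+s*d[:,1],-s*d[:,0]+c*d[:,1]],1))
        A=np.stack([m,1-m],1); co=np.linalg.lstsq(A,I,rcond=None)[0]; return np.sum(np.sqrt(1+((I-A@co)/15)**2)-1)
    q0=np.array([x,y,yaw]); sim=np.vstack([q0]+[q0+e for e in np.diag([.005,.005,.05])])
    return minimize(f,q0,method='Nelder-Mead',options=dict(initial_simplex=sim,xatol=1e-5,fatol=1e-3)).x
E
python3 - <<'E'
from fit import *
im=shot('top'); Q=np.load('/tmp/Q.npy',allow_pickle=True).item(); c=im['color'].astype(float)
hsv=cv2.cvtColor(im['color'],cv2.COLOR_RGB2HSV)[...,1].astype(float)
mod=lambda n,h:(lambda p:np.clip(MOD[n](p)/h,0,1))
for n,ch,h in [('clothes_plate',hsv,.010),('hair_plate',hsv,.010),('hair_jig',c[...,1],.012),('clothes_jig',c[...,1],.012),('clothes_blank',c[...,0],.022),('hair_blank',c[...,0],.022)]:
    q=Q[n]; o=cfit(im,ch,0,0,h,*q[:3],R=.13,Ry=.07,shape=mod(n,h)); print(n,np.round(o[:2]*1000,1),round(np.degrees(o[2]),2),'d',np.round((o-q[:3])[:2]*1000,1),round(np.degrees(o[2]-q[2]),2))
    Q[n]=o
np.save('/tmp/Qc.npy',Q)
E
```

```text
clothes_plate [517.6 232.4] -1.18 d [ 0.1 -2. ] 0.43
hair_plate [ 429.3 -351.9] -2.13 d [1.3 0.1] 0.29
hair_jig [492.9  80. ] 3.28 d [-0.3 -2.8] 0.31
clothes_jig [490.2 -77.6] 2.65 d [-0.6 -1.4] 0.04
clothes_blank [556.1 347.5] 6.68 d [ 0.2 -2.3] 0.02
hair_blank [ 457.4 -237.2] 8.62 d [ 5.7 -2.5] -0.9
```

```bash
cat > plan.py <<'E'
import sys,numpy as np
from station import r
def plan(x,y,z,yaw,n=None,grip=.085,extra=0):
    o=r.get_obs(); p=o['position']; psi=o['tool_rot'][2]; d=np.array([x,y,z])-p; T=(yaw-psi+180)%360-180
    if n is None: n=max(1,int(np.ceil(max(np.linalg.norm(d)/.055,abs(T)/10))))
    print('t',round(o['time'],2),'at',np.round(p,4),'rot',np.round(o['tool_rot'],2),'F',np.round(o['ft_force'],1),'w',round(o['grip_width']*.0854,4),'ff',round(o['finger_force'],1),'d',np.round(d,4),'T',round(T,2))
    rows=[]
    for i in range(n):
        a=np.radians(psi+T*i/n); s=d/n
        rows.append([grip,round(float(np.cos(a)*s[0]+np.sin(a)*s[1]),3),round(float(np.sin(a)*s[0]-np.cos(a)*s[1]),3),round(-float(s[2]),3),round(-T/n,1)])
    print(str(rows).replace(' ',''))
if __name__=='__main__':
    a=[float(v) for v in sys.argv[1:]]; plan(*a[:4],n=int(a[4]) if len(a)>4 else None,grip=a[5] if len(a)>5 else .085)
E
python3 plan.py 0.519 -0.083 0.13 -87.4 10 0.042
```

```text
t 0.65 at [ 0.2036 -0.5909  0.206 ] rot [-1.7999e+02  1.0000e-02 -1.6099e+02] F [ 0.1 -0.1 -0. ] w 0.0854 ff 0.0 d [ 0.3154  0.5079 -0.076 ] T 73.59
[[0.042,-0.046,0.038,0.008,np.float64(-7.4)],[0.042,-0.051,0.031,0.008,np.float64(-7.4)],[0.042,-0.054,0.025,0.008,np.float64(-7.4)],[0.042,-0.057,0.018,0.008,np.float64(-7.4)],[0.042,-0.059,0.01,0.008,np.float64(-7.4)],[0.042,-0.06,0.002,0.008,np.float64(-7.4)],[0.042,-0.06,-0.005,0.008,np.float64(-7.4)],[0.042,-0.058,-0.013,0.008,np.float64(-7.4)],[0.042,-0.056,-0.02,0.008,np.float64(-7.4)],[0.042,-0.053,-0.027,0.008,np.float64(-7.4)]]
```

servo_tool --pt "0.042 -0.046 0.038 0.008 -7.4" --pt "0.042 -0.051 0.031 0.008 -7.4" --pt "0.042 -0.054 0.025 0.008 -7.4" --pt "0.042 -0.057 0.018 0.008 -7.4" --pt "0.042 -0.059 0.01 0.008 -7.4" --pt "0.042 -0.06 0.002 0.008 -7.4" --pt "0.042 -0.06 -0.005 0.008 -7.4" --pt "0.042 -0.058 -0.013 0.008 -7.4" --pt "0.042 -0.056 -0.02 0.008 -7.4" --pt "0.042 -0.053 -0.027 0.008 -7.4" --force 30

```text
time: 1.9
position: [0.5177, -0.0806, 0.1262]
tool_rot: [-179.9, -0.0, -86.7]
ft_force: [0.5, -0.0, -1.0]
grip_width: 0.494
finger_force: 0.0
```

```bash
sed -i 's/round(-T\/n,1)/round(float(-T\/n),1)/' plan.py; python3 plan.py 0.519 -0.083 0.016 -87.4 4 0.040
```

```text
t 1.9 at [ 0.5177 -0.0806  0.1262] rot [-1.7994e+02 -1.0000e-02 -8.6720e+01] F [ 0.5 -0.  -1. ] w 0.0422 ff 0.0 d [ 0.0013 -0.0024 -0.1102] T -0.68
[[0.04,0.001,-0.0,0.028,0.2],[0.04,0.001,-0.0,0.028,0.2],[0.04,0.001,-0.0,0.028,0.2],[0.04,0.001,-0.0,0.028,0.2]]
```

servo_tool --pt "0.04 0.0005 0 0.03 0.2" --pt "0.04 0.0005 0 0.03 0" --pt "0.04 0.0005 0 0.03 0" --pt "0.04 0 0 0.018 0" --pt "0.04 0 0 0.001 0" --pt "0.0 0 0 0 0" --pt "0.0 0 0 0 0" --pt "0.0 0 0 0 0" --pt "0.0 0 0 0 0" --force 30

```text
time: 3.02
position: [0.5169, -0.0839, 0.0175]
tool_rot: [-179.9, 0.0, -87.2]
ft_force: [0.9, 0.3, -0.3]
grip_width: 0.003
finger_force: 0.0
```

```bash
python3 - <<'E'
from h import *
up=lambda a,f:cv2.resize(a,None,fx=f,fy=f,interpolation=cv2.INTER_CUBIC)
t=shot('top'); s=shot('side'); W=world(t)
a=up(cv2.cvtColor(t['color'],cv2.COLOR_RGB2BGR)[175:255,250:315],6); b=up(cv2.cvtColor(s['color'],cv2.COLOR_RGB2BGR)[140:230,225:330],4)
o=np.zeros((600,800,3),np.uint8); o[:480,:390]=a; o[:360,390:390+410]=b[:360,:410]
cv2.imwrite('pics/l1.png',o)
E
```

```text
(no output)
```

View pics/l1.png

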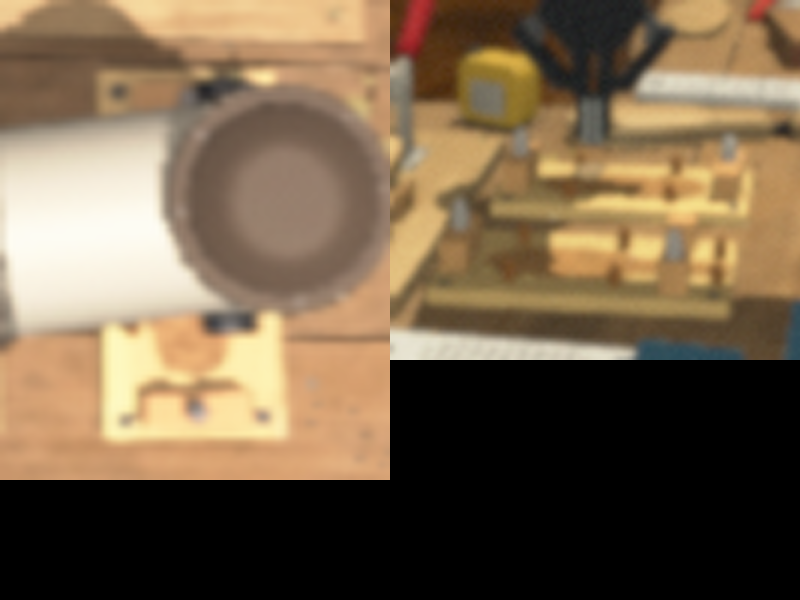

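```bash
python3 - <<'E'
from h import *
s=shot('side'); K=np.array([[s['fx'],0,s['cx']],[0,s['fy'],s['cy']],[0,0,1]],float)
P=np.array([[.517,-.084,.0175],[.517,-.084,.04],[.519,-.082,.023],[.519,-.082,.012]])
p=cv2.projectPoints(P,np.array(s['rvec'],float),np.array(s['tvec'],float),K,None)[0][:,0]; print(p,(p-[225,140])*4+[390,0])
W=world(s); np.set_printoptions(precision=3,suppress=True)
for v in range(160,192,3): print(v,W[v,275],W[v,276])
E
```

```text
[[275.06590145 182.67837675]
 [275.03023352 175.8481853 ]
 [274.31141173 181.19765896]
 [274.33087487 184.52038423]] [[590.26360581 170.713507  ]
 [590.1209341  143.39274119]
 [587.2456469  164.79063583]
 [587.3234995  178.0815369 ]]
160 [ 0.554 -0.292  0.026] [ 0.511 -0.067  0.097]
163 [ 0.519 -0.098  0.077] [ 0.512 -0.074  0.085]
166 [ 0.515 -0.075  0.075] [ 0.512 -0.074  0.075]
169 [ 0.515 -0.073  0.066] [ 0.512 -0.076  0.065]
172 [ 0.515 -0.075  0.056] [ 0.512 -0.075  0.056]
175 [ 0.515 -0.073  0.047] [ 0.512 -0.072  0.047]
178 [ 0.535 -0.186 -0.004] [ 0.531 -0.18  -0.001]
181 [ 0.518 -0.088  0.022] [ 0.514 -0.084  0.023]
184 [ 0.513 -0.061  0.022] [ 0.512 -0.07   0.019]
187 [ 0.512 -0.054  0.014] [ 0.511 -0.065  0.011]
190 [ 0.51 -0.04  0.01] [ 0.506 -0.039  0.011]
```

servo_tool --pt "0.04 0 0 0 0" --pt "0.04 0 0 0 0" --pt "0.04 0 0 0.002 0" --pt "0.04 0 0 0.002 0" --pt "0.04 0 0 0 0"

```text
time: 3.8
position: [0.5165, -0.084, 0.0127]
tool_rot: [180.0, -0.0, -87.2]
ft_force: [-1.3, -0.6, -0.0]
grip_width: 0.467
finger_force: 0.0
```

```bash
python3 - <<'E'
from h import *
print(r.get_obs()['position'],r.get_obs()['ft_force'])
s=shot('side'); W=world(s); np.set_printoptions(precision=3,suppress=True)
for dx in range(-14,15,1):
    col=W[140:200,275+dx]; k=(abs(col[:,1]+.075)<.03)&(abs(col[:,0]-.517)<.05)&(col[:,2]>.03)
    if k.any(): print(275+dx,col[k][-1], np.where(k)[0][-1]+140)
E
```

```text
[ 0.51648645 -0.08396414  0.01270122] [-1.28161724 -0.64900849 -0.00621232]
261 [ 0.562 -0.087  0.033] 177
262 [ 0.556 -0.077  0.082] 163
263 [ 0.552 -0.073  0.08 ] 164
264 [ 0.549 -0.072  0.077] 165
265 [ 0.547 -0.078  0.047] 174
266 [ 0.544 -0.075  0.048] 174
267 [ 0.541 -0.078  0.04 ] 176
268 [ 0.537 -0.073  0.042] 176
269 [ 0.537 -0.088  0.04 ] 175
270 [ 0.533 -0.088  0.102] 156
271 [ 0.527 -0.074  0.11 ] 155
272 [ 0.523 -0.069  0.111] 155
273 [ 0.522 -0.077  0.112] 154
274 [ 0.518 -0.076  0.113] 154
275 [ 0.515 -0.076  0.113] 154
276 [ 0.512 -0.076  0.113] 154
277 [ 0.51  -0.078  0.109] 155
278 [ 0.506 -0.074  0.11 ] 155
279 [ 0.502 -0.072  0.111] 155
280 [ 0.5   -0.074  0.101] 158
281 [ 0.498 -0.079  0.093] 160
282 [ 0.493 -0.071  0.042] 177
283 [ 0.491 -0.075  0.041] 177
284 [ 0.49  -0.091  0.039] 176
285 [ 0.485 -0.081  0.046] 175
286 [ 0.483 -0.087  0.05 ] 173
287 [ 0.479 -0.081  0.081] 164
288 [ 0.476 -0.078  0.082] 164
289 [ 0.472 -0.07   0.091] 162
```

servo_tool --pt "0.04 0 0 0.002 0" --pt "0.04 0 0 0.002 0" --pt "0.04 0 0 0.002 0" --pt "0.04 0 0 0 0"

```text
time: 4.35
position: [0.5166, -0.084, 0.0068]
tool_rot: [180.0, -0.0, -87.2]
ft_force: [0.4, 0.0, 0.2]
grip_width: 0.467
finger_force: 0.0
```

servo_tool --pt "0.04 0 0 0.004 0" --pt "0.04 0 0 0.004 0" --pt "0.04 0 0 0.004 0" --pt "0.04 0 0 0.003 0" --pt "0.04 0 0 0.003 0" --pt "0.04 0 0 0 0"

```text
time: 5.1
position: [0.5166, -0.084, -0.0112]
tool_rot: [180.0, -0.0, -87.2]
ft_force: [0.2, 0.2, 0.4]
grip_width: 0.472
finger_force: 0.0
```

```bash
python3 - <<'E'
from h import *
print(r.get_obs()['position'],r.get_obs()['ft_force'])
s=shot('side','l2.png'); W=world(s); np.set_printoptions(precision=3,suppress=True)
for u in list(range(264,271))+list(range(280,288)): print(u,[round(float(z)*1000) for z in W[166:190,u,2]])
E
```

```text
[ 0.51655501 -0.08396752 -0.0112463 ] [0.16478356 0.22068178 0.42955559]
264 [0, 68, 67, 63, 61, 58, 54, -2, -1, -3, -3, -4, -1, 0, -1, 9, 12, 10, 12, 11, 11, 12, 10, 11]Traceback (most recent call last):
  File "<stdin>", line 4, in <module>
ValueError: cannot convert float NaN to integer
```

servo_tool --pt "0.04 0 0 0.002 0" --pt "0.0 0 0 0 0" --pt "0.0 0 0 0 0" --pt "0.0 0 0 0 0" --pt "0.0 0 0 0 0" --pt "0.0 0 0 0 0" --force 25

```text
time: 5.9
position: [0.5167, -0.0839, -0.013]
tool_rot: [-180.0, 0.0, -87.2]
ft_force: [0.4, 0.2, -0.5]
grip_width: -0.006
finger_force: 0.0
```

```bash
python3 - <<'E'
from h import *
s=shot('side'); W=world(s); np.set_printoptions(precision=3,suppress=True,linewidth=200)
b=cv2.resize(cv2.cvtColor(s['color'],cv2.COLOR_RGB2BGR)[140:215,235:330],None,fx=6,fy=6,interpolation=cv2.INTER_CUBIC); cv2.imwrite('pics/l3.png',b)
print((W[168:192,268:284,2]*1000).round()); 
E
```

```text
[[67. 65. 69. 68. 70. 70. 62. 23. 70. 69. 69. 69. 64. 66. 65. 71.]
 [64. 65. 66. 65. 66. 65. 61. 23. 66. 67. 67. 67. 65. 65. 68. 69.]
 [63. 61. 64. 62. 62. 63. 63. 56. 63. 63. 63. 63. 61. 62. 64. 65.]
 [58. 57. 57. 59. 59. 59. 60. 19. 61. 61. 61. 58. 58. 60. 61. 60.]
 [-1. 54. 54. 57. 57. 56. 56. 15. 58. 60. 56. 56. 55. 55. 57. 57.]
 [-2.  7. 50. 54. 55. 52. 51. 49. 52. 53. 54. 54. 52. 12. 13. 13.]
 [-1.  6.  4. 47. 48. 51. 48. 48. 48. 50. 51. 48.  8.  7.  7.  8.]
 [-1. -1.  1. 46. 45. 46. 46. 46. 47. 46. 45. 45.  5.  5.  5.  5.]
 [-1. -1. -0. 41. 42. 42. 43. 44. 43. 43. 42. 42.  1.  0.  2.  0.]
 [-3. -2.  1. 39. 38. 40. 41. 41. 39. 39. 40. 40. -0. -3. -0. -1.]
 [-3. -0. -0. 34. 32. 36. 37. 36. 37. 36. 36. 36. -1. -2.  1. -0.]
 [-2. -1. -1. 32. 30. 32. 34. 32. 33. 34. 32. 32. -0. -3. -0. -1.]
 [ 1. -3. -3. 28. 27. 31. 31. 31. 31. 29. 29. 29. -1.  0. -0. -2.]
 [10. 10.  9. 26. 26. 28. 28. 26. 25. 27. 27. 27. -2.  0. -0. -1.]
 [10. 10. 11. 21. 21. 25. 23. 24. 23. 24. 21. 21. 10.  9.  8. 11.]
 [10. 12. 20. 21. 19. 22. 22. 22. 21. 21. 20.  9. 11. 10. 11. 10.]
 [10. 11. 10. 11. 21. 19. 18. 20. 19. 15. 11. 13. 11. 10. 12.  8.]
 [11. 26. 10. 11. 12. 13. 13. 14. 14. 14. 10. 13. 13. 12. 10. 13.]
 [24. 22. 24. 10. 11. 12. 11. 10. 11. 13. 12. 11. 12. 11. 13. 11.]
 [17. 19. 18. 11. 11. 11. 13. 10. 11. 12. 11. 13. 10. 10. 11. 12.]
 [15. 16. 16. 13. 11. 12. 12. 11. 12. 13. 11. 11. 10. 11. 12. 11.]
 [14. 13. 13.  9.  9. 11. 10. 10.  9. 10.  9. 11. 10. 13. 11. 10.]
 [11. 11.  9. 10. 10.  9. 10. 10. 11. 10. 11. 10. 10. 13.  9. 12.]
 [11. 12. 11. 11. 12.  9. 10. 10. 13. 12. 11. 12. 12. 11.  9. 13.]]
```

View pics/l3.png

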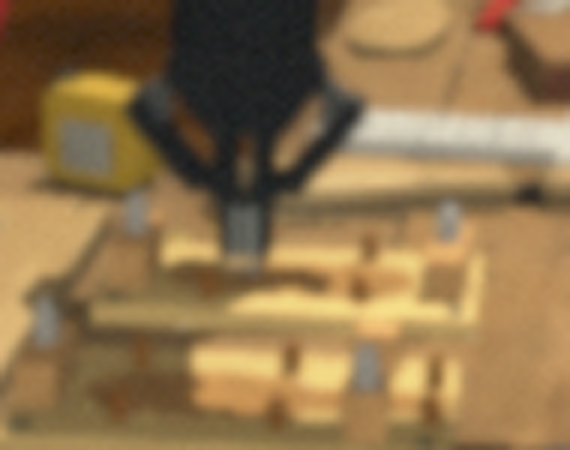

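servo_tool --pt "0.0 0 0 -0.05 0" --pt "0.0 0 0 -0.05 0" --pt "0.07 0.06 0 -0.03 0" --pt "0.07 0.06 0 0 0" --pt "0.07 0.06 0 0 0"

```text
time: 6.58
position: [0.5256, -0.2611, 0.1158]
tool_rot: [-179.9, -0.0, -87.1]
ft_force: [0.8, -0.6, -0.9]
grip_width: 0.636
finger_force: 0.0
```

```bash
python3 - <<'E'
from h import *
t=shot('top','t4.png'); W=world(t); np.set_printoptions(precision=0,suppress=True,linewidth=200)
print((W[198:220,270:296,2]*1000)); print(r.get_obs()['position'])
E
```

```text
[[ 13.   9.  10.   9.  15.   9.  10. 448. 454. 463. 468. 467. 468. 466. 468. 468. 471. 469. 468. 470. 476. 480. 483. 483. 487. 491.]
 [ 10.  11.  15.  11.   9.  12.  11. 443. 446. 461. 463. 464. 466. 464. 466. 469. 466. 471. 471. 473. 476. 481. 483. 486. 489. 490.]
 [ 13.  11.  14.  12.  nan  15.  12.  11. 452. 462. 460. 463. 463. 463. 462. 464. 466. 464. 467. 475. 479. 482. 485. 491. 490. 494.]
 [ 12.  15.  10.   9.  10.  15.  14.  13. 455. 459. 459. 460. 460. 460. 464. 464. 460. 463. 469. 476. 481. 485. 488. 491. 494.  nan]
 [ 13.   9.  12.  11.  18.  12.  10. 430. 450. 450. 454. 457. 457. 460. 459. 457. 459. 461. 472. 476. 482. 489. 487. 490. 494. 496.]
 [ 13.  13.  12.  11.  17.  12.  13.  12. 444. 444. 449. 454. 452. 449. 453. 455. 452. 457. 473. 480. 483. 489. 491. 492. 497. 497.]
 [ 25.  24.   9.  12.  14.  13.  16.  14.  14.  14.  14. 443. 446. 446. 451. 450. 453. 462. 475. 481. 488. 490. 490. 496. 495. 499.]
 [ 28.  28.  17.  16.  16.  15.  13.  12.  13.   9.  22.  22.  21.  20.  22. 441. 443. 468. 479. 484. 488. 491. 495. 498. 499. 502.]
 [ 22.  30.  12.   9.  13.   9.  15.
[... 1140 characters left out ...]
509. 512. 512. 517.]
 [  9.  14.  20.  11.  14.  12.  12.  12.  17.  10.  15.  13.  16.  15.  12.  12. 487. 492. 497. 504. 505. 508. 512. 514. 515. 515.]
 [ 12.  15.  14.  15.  11.   9.  14.  15.  17.  13.  14.   9.  13.  13.  10.  13. 490. 496. 500. 506. 509. 509. 513. 515. 516. 518.]
 [ 10.   9.  11.  14.  10.  12.  12.  13.  19.  12.  14.  10.  15.  15.   9.  14. 492. 498. 502. 509. 508. 512. 514. 517. 517. 518.]
 [ 15.   9.  13.  11.  14.  10.  16.  15.  11.  11.  11.  13.  13.  12.  11.  11. 494. 501. 506. 511. 511. 514. 518. 519. 521. 520.]
 [ 14.  10.   8.  10.  16.  12.  12.  17.  11.  15.  10.  10.  13.  12.  12.  15. 498. 503. 510. 511. 514. 516. 518. 519. 520. 522.]]
[ 1. -0.  0.]
```

```bash
python3 - <<'E'
from h import *
im=np.load('/tmp/top0.npz'); im={k:im[k] for k in im}; W=world(im)
P=W[188:275,312:346].reshape(-1,3); P=P[(P[:,2]>.011)&(P[:,2]<.04)]
x=P[:,0]; print('x range',np.sort(x)[[0,3,-4,-1]])
rows=[]
for a in np.arange(.335,.565,.012):
    s=P[(x>=a)&(x<a+.012)]
    if len(s)>5: rows.append((a+.006,s[:,1].mean(),np.sort(s[:,1])[1],np.sort(s[:,1])[-2])); print(np.round(np.array(rows[-1])*1000,1), round((rows[-1][3]-rows[-1][2])*1000+2))
R=np.array(rows); print(np.degrees(np.arctan(np.polyfit(R[:,0],R[:,1],1)[0])))
E
```

```text
x range [0.3373264  0.3397448  0.55996234 0.56032022]
[ 341.  -249.4 -258.5 -240.9] 20
[ 353.  -247.3 -258.6 -237.3] 23
[ 365.  -246.2 -258.1 -234.7] 25
[ 377.  -247.3 -255.6 -238.1] 19
[ 389.  -241.9 -249.9 -233.8] 18
[ 401.  -241.2 -251.7 -230.9] 23
[ 413.  -239.  -250.6 -228.4] 24
[ 425.  -236.3 -248.6 -224.7] 26
[ 437.  -234.1 -248.4 -219.5] 31
[ 449.  -231.2 -248.9 -213.8] 37
[ 461.  -228.1 -250.3 -206.7] 46
[ 473.  -226.8 -253.8 -202. ] 54
[ 485.  -227.3 -254.  -200.5] 55
[ 497.  -225.6 -250.6 -198.6] 54
[ 509.  -223.9 -250.7 -197.4] 55
[ 521.  -220.9 -247.1 -195.7] 53
[ 533.  -219.8 -244.5 -195.5] 51
[ 545.  -218.2 -240.8 -197. ] 46
[ 557.  -218.8 -234.6 -203.7] 33
8.846093807569567
```

```bash
python3 plan.py 0.504 -0.227 0.09 -171.8 9 0.085
```

```text
t 6.62 at [ 0.5255 -0.2673  0.1153] rot [-1.7992e+02 -1.5000e-01 -8.7440e+01] F [ 4.  -2.6  1.7] w 0.0618 ff 0.0 d [-0.0215  0.0403 -0.0253] T -84.36
[[0.085,-0.005,0.002,0.003,9.4],[0.085,-0.004,0.003,0.003,9.4],[0.085,-0.004,0.004,0.003,9.4],[0.085,-0.003,0.004,0.003,9.4],[0.085,-0.002,0.005,0.003,9.4],[0.085,-0.002,0.005,0.003,9.4],[0.085,-0.001,0.005,0.003,9.4],[0.085,0.0,0.005,0.003,9.4],[0.085,0.001,0.005,0.003,9.4]]
```

servo_tool --pt "0.085 -0.005 0.002 0.003 9.4" --pt "0.085 -0.004 0.003 0.003 9.4" --pt "0.085 -0.004 0.004 0.003 9.4" --pt "0.085 -0.003 0.004 0.003 9.4" --pt "0.085 -0.002 0.005 0.003 9.4" --pt "0.085 -0.002 0.005 0.003 9.4" --pt "0.085 -0.001 0.005 0.003 9.4" --pt "0.085 0.0 0.005 0.003 9.4" --pt "0.085 0.001 0.005 0.003 9.4" --pt "0.085 0 0 0 0"

```text
time: 7.88
position: [0.503, -0.2178, 0.0877]
tool_rot: [180.0, -0.0, -171.7]
ft_force: [0.1, 1.0, 0.6]
grip_width: 0.995
finger_force: 0.0
```

```bash
python3 plan.py 0.504 -0.227 -0.024 -171.8 3 0.085
```

```text
t 7.88 at [ 0.503  -0.2178  0.0877] rot [ 1.7998e+02 -5.0000e-02 -1.7167e+02] F [0.1 1.  0.6] w 0.0849 ff 0.0 d [ 0.001  -0.0092 -0.1117] T -0.13
[[0.085,0.0,-0.003,0.037,0.0],[0.085,0.0,-0.003,0.037,0.0],[0.085,0.0,-0.003,0.037,0.0]]
```

servo_tool --pt "0.085 0 -0.009 0.03 0" --pt "0.085 0 0 0.04 0" --pt "0.085 0 0 0.03 0" --pt "0.085 0 0 0.012 0" --pt "0.085 0 0 0 0" --pt "0.04 0 0 0 0" --pt "0.04 0 0 0 0" --pt "0.04 0 0 0 0" --pt "0.04 0 0 0 0" --pt "0.04 0 0 0 0" --force 50

```text
time: 9.12
position: [0.5061, -0.2272, -0.0222]
tool_rot: [-179.9, 0.2, -171.7]
ft_force: [-1.0, 1.0, 5.9]
grip_width: 0.639
finger_force: 53.5
```

servo_tool --pt "0.04 0 0 -0.03 0" --pt "0.04 0 0 -0.05 0" --pt "0.04 0 0 -0.02 0" --pt "0.04 0 0 0 0"

```text
time: 9.62
position: [0.5059, -0.2271, 0.078]
tool_rot: [-179.9, 0.3, -171.8]
ft_force: [0.4, -0.2, -1.2]
grip_width: 0.637
finger_force: 53.2
```

```bash
python3 plan.py 0.508 0.0816 0.075 -176.9 7 0.04
```

```text
t 9.62 at [ 0.5059 -0.2271  0.078 ] rot [-179.93    0.27 -171.79] F [ 0.4 -0.2 -1.2] w 0.0544 ff 53.2 d [ 0.0021  0.3087 -0.003 ] T -5.11
[[0.04,-0.007,0.044,0.0,0.7],[0.04,-0.006,0.044,0.0,0.7],[0.04,-0.005,0.044,0.0,0.7],[0.04,-0.005,0.044,0.0,0.7],[0.04,-0.004,0.044,0.0,0.7],[0.04,-0.004,0.044,0.0,0.7],[0.04,-0.003,0.044,0.0,0.7]]
```

servo_tool --pt "0.04 -0.007 0.03 0 0.7" --pt "0.04 -0.006 0.044 0 0.7" --pt "0.04 -0.005 0.044 0 0.7" --pt "0.04 -0.005 0.044 0 0.7" --pt "0.04 -0.004 0.044 0 0.7" --pt "0.04 -0.004 0.044 0 0.7" --pt "0.04 -0.003 0.044 0 0.9" --pt "0.04 0 0.014 0 0" --pt "0.04 0 0 0 0" --pt "0.04 0 0 0 0"

```text
time: 10.88
position: [0.5064, 0.082, 0.0754]
tool_rot: [-180.0, -0.1, -177.0]
ft_force: [-0.2, 0.3, -0.8]
grip_width: 0.64
finger_force: 53.2
```

```bash
python3 - <<'E'
from fit import *
im=[shot('top') for _ in range(2)]; W=world(im[0])
o=r.get_obs(); print(o['position'],o['tool_rot'])
c=cv2.cvtColor(im[0]['color'],cv2.COLOR_RGB2BGR)[150:270,180:300]; cv2.imwrite('pics/ih.png',cv2.resize(c,None,fx=5,fy=5,interpolation=cv2.INTER_CUBIC))
P=W[180:290,200:270].reshape(-1,3); P=P[(P[:,2]>.09)&(P[:,2]<.15)]; x=P[:,0]; print(np.sort(x)[[0,2,-3]])
for a in np.arange(.33,.48,.012):
    s=P[(x>=a)&(x<a+.012)]
    if len(s)>5: print(np.round([a*1000+6,s[:,1].mean()*1000,np.median(s[:,2])*1000],1),len(s))
E
python3 plan.py 0.508 0.0816 0.075 -176.9 7 0.04
```

```text
[0.50673326 0.08186765 0.07571655] [-1.79985366e+02 -3.89118505e-02 -1.76988101e+02]
[0.33684022 0.33926416 0.56294541]
[336.   73.4 116. ] 8
[348.   72.1 118.3] 32
[360.   73.1 118.7] 43
[372.   72.6 117.3] 33
[384.   73.6 111. ] 20
[396.   73.7 116.5] 30
[408.   74.5 117.9] 43
[420.   74.9 117.9] 36
[432.   76.3 118.8] 39
[444.   77.2 119.5] 45
[456.   71.6 118.7] 32
[468.   60.  118.7] 10
t 10.97 at [0.5067 0.0819 0.0757] rot [-1.7999e+02 -4.0000e-02 -1.7699e+02] F [ 0.6 -1.1 -0.8] w 0.0549 ff 53.2 d [ 0.0013 -0.0003 -0.0007] T 0.09
[[0.04,-0.0,-0.0,0.0,-0.0],[0.04,-0.0,-0.0,0.0,-0.0],[0.04,-0.0,-0.0,0.0,-0.0],[0.04,-0.0,-0.0,0.0,-0.0],[0.04,-0.0,-0.0,0.0,-0.0],[0.04,-0.0,-0.0,0.0,-0.0],[0.04,-0.0,-0.0,0.0,-0.0]]
```

View pics/ih.png

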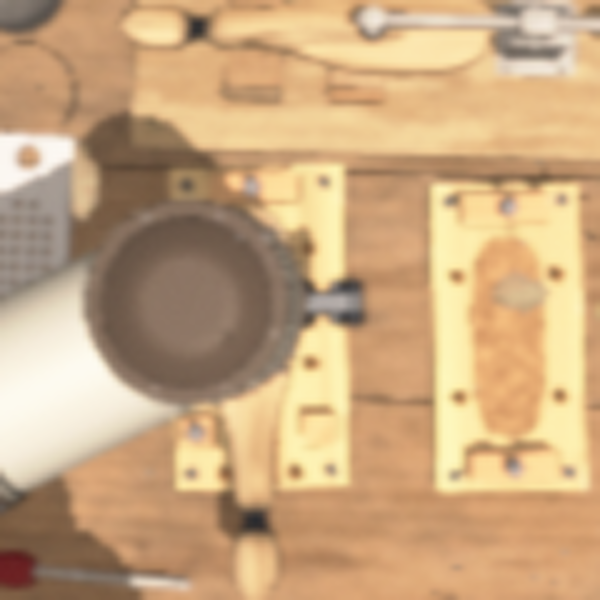

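```bash
python3 - <<'E'
from fit import *
im=shot('top'); o=r.get_obs(); p=o['position']; a=np.radians(o['tool_rot'][2]+180)
K=np.array([[im['fx'],0,im['cx']],[0,im['fy'],im['cy']],[0,0,1]],float)
c=im['color'].astype(float); hsv=cv2.cvtColor(im['color'],cv2.COLOR_RGB2HSV)
z=im['depth']; W=world(im)[...,2]
for l in (-160,-152,-145,-125,-115,-105,-95,-85):
    P=np.array([[p[0]+l/1000*np.cos(a),p[1]+l/1000*np.sin(a),.118]]); u,v=cv2.projectPoints(P,np.array(im['rvec'],float),np.array(im['tvec'],float),K,None)[0][0,0]
    vi=int(round(v)); row=c[vi,210:256,0]; g=np.diff(row); zz=np.where(W[vi,210:256]>.08)[0]+210
    # gradient peaks: left rising, right falling
    print(l,'pred u',round(u,2),'v',vi,'depth edges',zz.min(),zz.max(),(zz.min()+zz.max())/2,'R',row[8:36].astype(int))
E
```

```text
-160 pred u 229.7 v 267 depth edges 227 234 230.5 R [214 212 210 209 209 209 209 207 205 211 227 239 243 239 232 221 203 202
 210 212 211 211 214 215 214 215 218 218]
-152 pred u 229.64 v 264 depth edges 226 234 230.0 R [179 187 191 192 192 189 187 184 190 219 237 245 246 242 238 237 228 204
 190 194 197 199 198 198 200 202 202 204]
-145 pred u 229.58 v 261 depth edges 226 234 230.0 R [178 178 179 180 184 190 191 189 191 217 236 242 242 237 234 233 225 193
 177 183 185 182 179 178 178 177 176 177]
-125 pred u 229.42 v 254 depth edges 228 232 230.0 R [195 196 196 197 192 165 130 116 114 108  88  61  47  46  60 106 157 184
 186 188 189 191 192 194 195 195 197 197]
-115 pred u 229.34 v 251 depth edges 228 233 230.5 R [198 196 192 189 181 154 121 111 113 125 142 147 138 134 141 153 173 189
 194 194 197 202 206 207 206 206 206 207]
-105 pred u 229.26 v 247 depth edges 226 234 230.0 R [246 247 248 248 248 243 222 185 177 211 234 238 238 239 237 227 208 214
 233 239 237 237 237 235 233 232 232 230]
-95 pred u 229.18 v 244 depth edges 226 234 230.0 R [176 224 248 252 251 229 167 141 165 216 235 239 239 240 237 226 207 224
 242 229 183 172 224 249 252 252 244 215]
-85 pred u 229.1 v 240 depth edges 226 234 230.0 R [252 251 251 251 251 248 230 197 212 233 239 237 231 229 231 226 211 228
 248 252 253 253 252 252 251 252 252 253]
```

servo_tool --pt "0.04 -0.0015 0.0025 0 0" --pt "0.04 0 0 0.03 0" --pt "0.04 0 0 0.03 0" --pt "0.04 0 0 0.012 0" --pt "0.04 0 0 0.005 0" --pt "0.04 0 0 0.003 0" --pt "0.04 0 0 0.002 0" --pt "0.04 0 0 0 0"

```text
time: 12.02
position: [0.5086, 0.0858, -0.0056]
tool_rot: [180.0, 0.0, -176.9]
ft_force: [-0.4, 0.1, -1.4]
grip_width: 0.637
finger_force: 53.2
```

servo_tool --pt "0.04 0 -0.001 0.001 0" --pt "0.04 0 0 0.002 0" --pt "0.04 0 0 0.001 0" --pt "0.04 0 0 0.001 0" --pt "0.04 0 0 0 0"

```text
time: 12.65
position: [0.5083, 0.0847, -0.0103]
tool_rot: [-180.0, -0.0, -176.9]
ft_force: [-2.6, -0.3, 6.1]
grip_width: 0.635
finger_force: 54.0
```

servo_tool --pt "0.068 0 0 0 0" --pt "0.068 0 0 0 0" --pt "0.068 0 0 0 0" --pt "0.068 0 0 -0.02 0" --pt "0.068 0 0 -0.04 0" --pt "0.068 0 0.02 -0.05 0" --pt "0.085 0 0.06 0 0" --pt "0.085 0 0.06 0 0" --pt "0.085 0 0.06 0 0"

```text
time: 13.78
position: [0.4973, 0.2861, 0.0992]
tool_rot: [180.0, 0.0, -176.9]
ft_force: [1.0, 0.4, -0.5]
grip_width: 0.993
finger_force: 0.0
```

```bash
python3 plan.py 0.556 0.349 0.09 -173.3
```

```text
t 13.78 at [0.4973 0.2861 0.0992] rot [ 1.7998e+02  2.0000e-02 -1.7691e+02] F [ 1.   0.4 -0.5] w 0.0848 ff 0.0 d [ 0.0587  0.0629 -0.0092] T 3.61
[[0.085,-0.031,0.03,0.005,-1.8],[0.085,-0.032,0.029,0.005,-1.8]]
```

servo_tool --pt "0.085 -0.031 0.031 0.005 -1.8" --pt "0.085 -0.032 0.03 0.005 -1.8" --pt "0.085 0 0 0 0" --pt "0.085 0 0 0 0"

```text
time: 14.28
position: [0.5555, 0.3491, 0.0882]
tool_rot: [-179.9, -0.1, -173.3]
ft_force: [-0.6, -0.7, -0.2]
grip_width: 0.995
finger_force: 0.0
```

```bash
python3 plan.py 0.556 0.351 -0.023 -173.3
```

```text
t 14.28 at [0.5555 0.3491 0.0882] rot [-1.7995e+02 -9.0000e-02 -1.7331e+02] F [-0.6 -0.7 -0.2] w 0.0849 ff 0.0 d [ 0.0005  0.0019 -0.1112] T 0.01
[[0.085,-0.0,0.001,0.037,-0.0],[0.085,-0.0,0.001,0.037,-0.0],[0.085,-0.0,0.001,0.037,-0.0]]
```

servo_tool --pt "0.085 0 0.002 0.03 0" --pt "0.085 0 0 0.04 0" --pt "0.085 0 0 0.03 0" --pt "0.085 0 0 0.01 0" --pt "0.085 0 0 0 0" --pt "0.04 0 0 0 0" --pt "0.04 0 0 0 0" --pt "0.04 0 0 0 0" --pt "0.04 0 0 0 0" --pt "0.04 0 0 0 0" --force 50

```text
time: 15.52
position: [0.5568, 0.3524, -0.0191]
tool_rot: [179.9, 0.1, -173.3]
ft_force: [-0.6, -1.5, 6.2]
grip_width: 0.548
finger_force: 52.1
```

servo_tool --pt "0.04 0 0 -0.03 0" --pt "0.04 0 0 -0.05 0" --pt "0.04 0 0 -0.025 0" --pt "0.04 0 0 0 0"

```text
time: 16.02
position: [0.5569, 0.3527, 0.0866]
tool_rot: [179.8, 0.2, -173.3]
ft_force: [-0.3, 0.8, -0.4]
grip_width: 0.547
finger_force: 51.7
```

```bash
python3 - <<'E'
from fit import *
ims=[shot('top') for _ in range(4)]; im=ims[0]; Ws=[world(i) for i in ims]
# hair blank seated? heights and slices in jig
Wm=np.nanmedian(Ws,0); P=Wm[180:290,200:265].reshape(-1,3); P=P[(P[:,2]>.028)&(P[:,2]<.045)&(abs(P[:,1]-.08)<.035)&(P[:,0]<.567)&(P[:,0]>.3)]; x=P[:,0]; print(len(P),np.sort(x)[[0,2,-3,-1]])
for a in np.arange(.33,.58,.02):
    s=P[(x>=a)&(x<a+.02)]
    if len(s)>5: print(np.round([a*1000+10,s[:,1].mean()*1000,np.mean(s[:,2])*1000],1),len(s))
overlay(im,{},'h5.png',roi=(130,165,300,280),f=4)
E
python3 plan.py 0.490 -0.075 0.075 -177.4 8 0.04
```

```text
847 [0.33920031 0.34173022 0.56449809 0.5647435 ]
[340.   75.1  31.9] 20
[360.   74.8  32.9] 53
[380.   74.4  31.2] 19
[400.   77.4  31.8] 40
[420.   82.   33.8] 65
[440.   80.6  33.4] 80
[460.   81.6  33.7] 83
[480.   83.4  33.3] 112
[500.   82.3  33.5] 108
[520.   84.9  33.7] 110
[540.   83.3  33.2] 105
[560.   85.4  32.9] 52
t 16.23 at [0.5549 0.3508 0.082 ] rot [-179.89   -0.18 -173.31] F [-0.6  0.4 -0.7] w 0.0465 ff 51.7 d [-0.0649 -0.4258 -0.007 ] T -4.09
[[0.04,0.014,-0.052,0.001,0.5],[0.04,0.014,-0.052,0.001,0.5],[0.04,0.013,-0.052,0.001,0.5],[0.04,0.013,-0.052,0.001,0.5],[0.04,0.012,-0.052,0.001,0.5],[0.04,0.012,-0.053,0.001,0.5],[0.04,0.011,-0.053,0.001,0.5],[0.04,0.011,-0.053,0.001,0.5]]
```

View pics/h5.png

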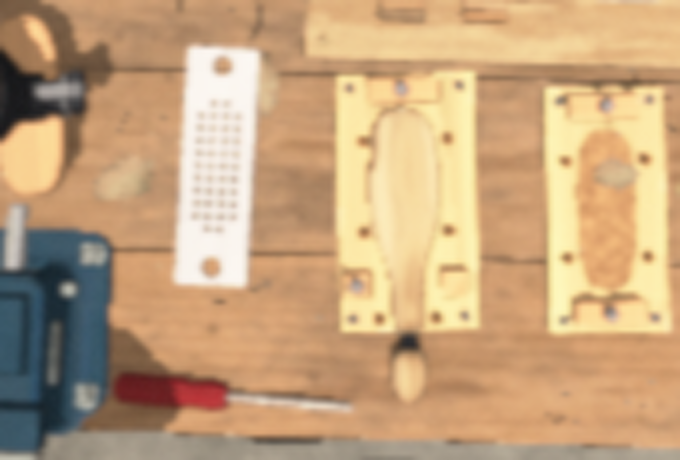

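servo_tool --pt "0.04 0.012 -0.035 0 0.5" --pt "0.04 0.014 -0.052 0 0.5" --pt "0.04 0.013 -0.052 0 0.5" --pt "0.04 0.013 -0.052 0 0.5" --pt "0.04 0.012 -0.052 0 0.5" --pt "0.04 0.012 -0.053 0 0.5" --pt "0.04 0.011 -0.053 0 0.5" --pt "0.04 0.011 -0.053 0 0.6" --pt "0.04 0.002 -0.018 0 0" --pt "0.04 0 0 0 0"

```text
time: 17.48
position: [0.4909, -0.0764, 0.0832]
tool_rot: [-180.0, -0.1, -177.5]
ft_force: [0.0, 0.3, -0.7]
grip_width: 0.547
finger_force: 51.7
```

servo_tool --pt "0.04 0 0 0 0"

```text
time: 17.6
position: [0.4915, -0.0747, 0.0836]
tool_rot: [180.0, -0.0, -177.3]
ft_force: [0.3, 0.2, -1.3]
grip_width: 0.552
finger_force: 51.7
```

```bash
python3 plan.py 0.4913 -0.0746 0.0 -177.4 2 0.04; python3 - <<'E'
from fit import *
W=np.nanmedian([world(shot('top')) for _ in range(3)],0)
P=W[185:260,255:312].reshape(-1,3); P=P[(P[:,2]>.10)&(P[:,2]<.15)]; x=P[:,0]; print(len(P),np.sort(x)[[0,2,-3,-1]])
for a in np.arange(.42,.57,.012):
    s=P[(x>=a)&(x<a+.012)]
    if len(s)>5: print(np.round([a*1000+6,s[:,1].mean()*1000,s[:,1].min()*1000,s[:,1].max()*1000,np.median(s[:,2])*1000],1),len(s))
E
```

```text
t 17.6 at [ 0.4915 -0.0747  0.0836] rot [ 1.8000e+02 -3.0000e-02 -1.7734e+02] F [ 0.3  0.2 -1.3] w 0.0472 ff 51.7 d [-0.0002  0.0001 -0.0836] T -0.06
[[0.04,0.0,0.0,0.042,0.0],[0.04,0.0,0.0,0.042,0.0]]
77 [0.42670257 0.42675416 0.55505248 0.55535986]
[534.  -57.8 -68.5 -51.5 123.6] 10
[546.  -69.6 -88.6 -52.1 124.6] 52
[558.  -76.  -85.8 -65.6 121.8] 11
```

servo_tool --pt "0.04 0 0 0.03 0" --pt "0.04 0 0 0.03 0" --pt "0.04 0 0 0.018 0" --pt "0.04 0 0 0.005 0" --pt "0.04 0 0 0.003 0" --pt "0.04 0 0 0.002 0" --pt "0.04 0 0 0.001 0" --pt "0.04 0 0 0 0"

```text
time: 18.75
position: [0.4915, -0.0755, -0.0047]
tool_rot: [180.0, 0.0, -177.4]
ft_force: [0.5, -0.1, -1.1]
grip_width: 0.545
finger_force: 51.7
```

servo_tool --pt "0.04 0 0 0.001 0" --pt "0.04 0 0 0.001 0" --pt "0.04 0 0 0.001 0" --pt "0.04 0 0 0 0"

```text
time: 19.25
position: [0.4913, -0.0755, -0.0072]
tool_rot: [-180.0, 0.0, -177.4]
ft_force: [-2.3, 0.8, 7.0]
grip_width: 0.549
finger_force: 52.6
```

servo_tool --pt "0.064 0 0 0 0" --pt "0.064 0 0 0 0" --pt "0.064 0 0 0 0" --pt "0.064 0 0 -0.02 0" --pt "0.064 0 0 -0.04 0" --pt "0.064 0 -0.02 -0.04 0" --pt "0.085 0.01 -0.055 0 0.8" --pt "0.085 0.015 -0.055 0 0.8" --pt "0.085 0.015 -0.055 0 0.8" --pt "0.085 0.015 -0.055 0 0.8"

```text
time: 20.5
position: [0.4421, -0.3183, 0.0919]
tool_rot: [-180.0, 0.0, 179.4]
ft_force: [0.4, 0.1, 0.2]
grip_width: 0.995
finger_force: 0.0
```

```bash
python3 plan.py 0.4206 -0.3492 0.08 177.7; python3 - <<'E'
from fit import *
ims=[shot('top') for _ in range(4)]; im=ims[0]; Ws=[world(i) for i in ims]; Wm=np.nanmedian(Ws,0)
P=Wm[180:260,262:302].reshape(-1,3); P=P[(P[:,2]>.028)&(P[:,2]<.045)&(abs(P[:,1]+.077)<.03)&(P[:,0]<.556)&(P[:,0]>.424)]; print('cb',len(P),P.mean(0),np.sort(P[:,0])[[0,2,-3,-1]])
pl=[];
for s in (.44,.47,.5,.53): k=P[abs(P[:,0]-s)<.015]; print(s,k.mean(0),k[:,1].min(),k[:,1].max())
overlay(im,{},'cb6.png',roi=(255,175,315,260),f=6)
E
```

```text
t 20.5 at [ 0.4421 -0.3183  0.0919] rot [-1.7999e+02  1.0000e-02  1.7940e+02] F [0.4 0.1 0.2] w 0.085 ff 0.0 d [-0.0215 -0.0309 -0.0119] T -1.7
[[0.085,0.021,-0.031,0.012,1.7]]
cb 605 [ 0.49026618 -0.07654211  0.03360223] [0.42579043 0.42598307 0.55290559 0.55308708]
0.44 [ 0.44214745 -0.07874769  0.0333552 ] -0.10101371420047495 -0.057434184904964346
0.47 [ 0.47049564 -0.07678153  0.03373883] -0.10066433865410103 -0.053720693296407884
0.5 [ 0.49987314 -0.07682536  0.03386615] -0.10009025363167973 -0.053019562912191794
0.53 [ 0.52905123 -0.07482329  0.03348267] -0.10276798028336731 -0.05264221756173229
```

View pics/cb6.png

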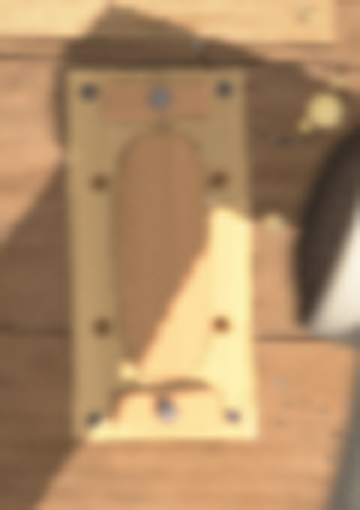

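servo_tool --pt "0.085 0.021 -0.031 0.012 1.7" --pt "0.085 0 0 0 0" --pt "0.085 0 0 0 0"

```text
time: 21.08
position: [0.422, -0.3465, 0.0801]
tool_rot: [-180.0, 0.0, 177.8]
ft_force: [0.7, 0.1, 0.2]
grip_width: 0.997
finger_force: 0.0
```

```bash
python3 plan.py 0.4206 -0.3492 -0.028 177.7 3
```

```text
t 21.07 at [ 0.422  -0.3465  0.0801] rot [-1.7999e+02  2.0000e-02  1.7781e+02] F [0.7 0.1 0.2] w 0.0851 ff 0.0 d [-0.0014 -0.0027 -0.1081] T -0.11
[[0.085,0.0,-0.001,0.036,0.0],[0.085,0.0,-0.001,0.036,0.0],[0.085,0.0,-0.001,0.036,0.0]]
```

servo_tool --pt "0.085 0.0015 -0.0025 0.03 0" --pt "0.085 0 0 0.04 0" --pt "0.085 0 0 0.028 0" --pt "0.085 0 0 0.008 0" --pt "0.085 0 0 0.002 0" --pt "0.068 0 0 0 0" --pt "0.068 0 0 0 0" --pt "0.068 0 0 0 0" --force 60

```text
time: 22.08
position: [0.4201, -0.35, -0.0273]
tool_rot: [-180.0, 0.1, 177.7]
ft_force: [0.1, -0.9, -1.0]
grip_width: 0.798
finger_force: 0.0
```

servo_tool --pt "0.04 0 0 0 0" --pt "0.04 0 0 0 0" --pt "0.04 0 0 0 0" --pt "0.04 0 0 0 0" --pt "0.04 0 0 0 0"

```text
time: 22.7
position: [0.42, -0.3501, -0.027]
tool_rot: [-180.0, 0.0, 177.7]
ft_force: [-0.8, 1.2, 5.5]
grip_width: 0.634
finger_force: 63.5
```

servo_tool --pt "0.04 0 0 -0.02 0" --pt "0.04 0 0 -0.04 0" --pt "0.04 0 0 -0.04 0" --pt "0.04 0 0 0 0"

```text
time: 23.2
position: [0.4217, -0.3508, 0.0751]
tool_rot: [-179.8, 0.4, 177.7]
ft_force: [0.1, -0.9, -2.0]
grip_width: 0.634
finger_force: 64.4
```

```bash
python3 plan.py 0.4954 0.0839 0.072 -176.9 9 0.04
```

```text
t 23.2 at [ 0.4217 -0.3508  0.0751] rot [-179.84    0.37  177.72] F [ 0.1 -0.9 -2. ] w 0.0542 ff 64.4 d [ 0.0737  0.4347 -0.0031] T 5.38
[[0.04,-0.006,0.049,0.0,-0.6],[0.04,-0.007,0.049,0.0,-0.6],[0.04,-0.007,0.048,0.0,-0.6],[0.04,-0.008,0.048,0.0,-0.6],[0.04,-0.008,0.048,0.0,-0.6],[0.04,-0.009,0.048,0.0,-0.6],[0.04,-0.009,0.048,0.0,-0.6],[0.04,-0.01,0.048,0.0,-0.6],[0.04,-0.01,0.048,0.0,-0.6]]
```

servo_tool --pt "0.04 -0.005 0.035 0 -0.6" --pt "0.04 -0.007 0.049 0 -0.6" --pt "0.04 -0.007 0.049 0 -0.6" --pt "0.04 -0.008 0.048 0 -0.6" --pt "0.04 -0.008 0.048 0 -0.6" --pt "0.04 -0.009 0.048 0 -0.6" --pt "0.04 -0.009 0.048 0 -0.6" --pt "0.04 -0.01 0.048 0 -0.6" --pt "0.04 -0.01 0.044 0 -0.6" --pt "0.04 -0.002 0.014 0 0"

```text
time: 24.45
position: [0.4923, 0.0835, 0.0707]
tool_rot: [-180.0, -0.1, -176.8]
ft_force: [0.1, -0.4, -2.5]
grip_width: 0.633
finger_force: 64.4
```

servo_tool --pt "0.04 0 0 0 0" --pt "0.04 0 0 0 0"

```text
time: 24.7
position: [0.4918, 0.0803, 0.0714]
tool_rot: [-180.0, -0.1, -177.0]
ft_force: [-0.3, -0.0, -3.1]
grip_width: 0.636
finger_force: 64.4
```

```bash
python3 plan.py 0.4954 0.0839 0.01 -176.9 2 0.04; python3 - <<'E'
from fit import *
ims=[shot('top') for _ in range(4)]; im=ims[0]; Ws=[world(i) for i in ims]
W=np.concatenate([w[165:265,195:275] for w in Ws]); 
P=W.reshape(-1,3); P=P[(P[:,2]>.085)&(P[:,2]<.13)]; print(len(P),np.median(P[:,2]),P.min(0),P.max(0))
xs=np.sort(P[:,0]); print(xs[[0,8,-8,-1]])
for s in (.41,.42,.43,.56,.57,.58,.59): k=P[abs(P[:,0]-s)<.005]; print(s,len(k),np.round(k.mean(0),4) if len(k) else '',np.round([k[:,1].min(),k[:,1].max()],4) if len(k) else '')
overlay(im,{},'hp7.png',roi=(185,160,285,270),f=5)
E
```

```text
t 24.7 at [0.4918 0.0803 0.0714] rot [-1.7996e+02 -1.1000e-01 -1.7697e+02] F [-0.3 -0.  -3.1] w 0.0543 ff 64.4 d [ 0.0036  0.0036 -0.0614] T 0.07
[[0.04,-0.002,0.002,0.031,-0.0],[0.04,-0.002,0.002,0.031,-0.0]]
2392 0.10819331428876611 [0.40848388 0.02610255 0.09662418] [0.59062891 0.12499238 0.11451285]
[0.40848388 0.40909884 0.59034197 0.59062891]
0.41 182 [0.413  0.0845 0.1084] [0.0261 0.125 ]
0.42 418 [0.4198 0.0694 0.1084] [0.0262 0.1249]
0.43 333 [0.4297 0.0585 0.1087] [0.0264 0.105 ]
0.56 221 [0.5603 0.0809 0.1079] [0.056  0.1094]
0.57 220 [0.5697 0.085  0.1079] [0.0564 0.1095]
0.58 211 [0.5804 0.0811 0.1076] [0.0566 0.11  ]
0.59 151 [0.5884 0.0833 0.108 ] [0.0569 0.1101]
```

View pics/hp7.png

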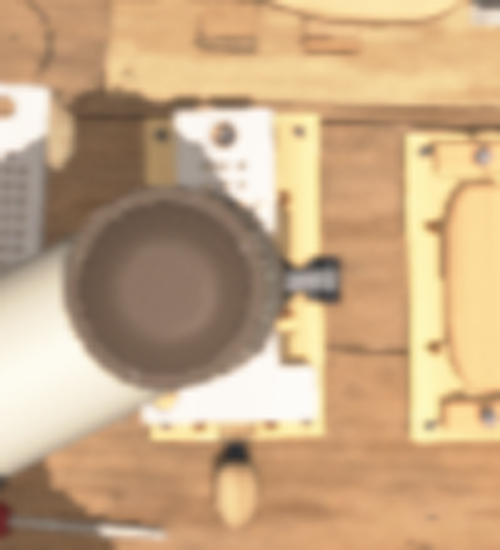

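servo_tool --pt "0.04 -0.004 0.0035 0.02 0" --pt "0.04 0 0 0.015 0" --pt "0.04 0 0 0 0" --pt "0.04 0 0 0 0" --pt "0.04 0 0 0 0"

```text
time: 25.52
position: [0.4971, 0.0854, 0.0378]
tool_rot: [180.0, 0.1, -176.9]
ft_force: [-0.7, 0.2, -2.6]
grip_width: 0.633
finger_force: 64.4
```

```bash
python3 plan.py 0.4955 0.084 0.01 -176.9 2 0.04
```

```text
t 25.52 at [0.4971 0.0854 0.0378] rot [ 1.7997e+02  9.0000e-02 -1.7690e+02] F [-0.7  0.2 -2.6] w 0.0541 ff 64.4 d [-0.0016 -0.0014 -0.0278] T -0.0
[[0.04,0.001,-0.001,0.014,0.0],[0.04,0.001,-0.001,0.014,0.0]]
```

```bash
python3 - <<'E'
from h import *
A=[]
for i in range(10):
    r.get_image('top'); o=r.get_obs(); A.append(np.r_[o['position']*1000,o['tool_rot'][2]])
A=np.array(A); np.set_printoptions(precision=2,suppress=True); print(A); print(A.mean(0),A.std(0))
E
```

```text
[[ 497.05   85.45   37.68 -176.89]
 [ 496.97   85.46   37.58 -176.89]
 [ 496.86   85.43   37.46 -176.89]
 [ 496.81   85.41   37.37 -176.89]
 [ 496.74   85.41   37.26 -176.89]
 [ 496.64   85.35   37.15 -176.89]
 [ 496.63   85.34   37.1  -176.89]
 [ 496.62   85.35   37.04 -176.89]
 [ 496.62   85.35   37.01 -176.89]
 [ 496.58   85.35   36.97 -176.88]]
[ 496.75   85.39   37.26 -176.89] [0.16 0.04 0.24 0.  ]
```

servo_tool --pt "0.04 0.001 -0.0015 0 0" --pt "0.04 0 0 0 0" --pt "0.04 0 0 0 0" --pt "0.04 0 0 0 0" --pt "0.04 0 0 0 0" --pt "0.04 0 0 0 0"

```text
time: 26.78
position: [0.4957, 0.0838, 0.037]
tool_rot: [180.0, 0.0, -176.9]
ft_force: [-0.1, 0.1, -2.0]
grip_width: 0.634
finger_force: 64.4
```

```bash
cat > inhand.py <<'E'
from fit import *
import sys
from scipy.optimize import minimize
def inhand(name,zt,roi,x,y,yaw,n=5):
    """fit held plate outline (top height zt): points on plate vs lower points, gripper pixels excluded"""
    W=np.concatenate([world(shot('top'))[roi[1]:roi[3],roi[0]:roi[2]].reshape(-1,3) for _ in range(n)])
    W=W[(W[:,2]<zt+.008)&(W[:,2]>-.02)]; on=(W[:,2]>zt-.008).astype(float)
    # project low points' rays to plate height
    im=shot('top'); R=cv2.Rodrigues(np.array(im['rvec'],float))[0]; C=-R.T@np.array(im['tvec'],float).ravel()
    XY=C[:2]+(W[:,:2]-C[:2])*((zt-C[2])/(W[:,2]-C[2]))[:,None]
    def f(q):
        c,s=np.cos(q[2]),np.sin(q[2]); d=XY-q[:2]; l=np.stack([c*d[:,0]+s*d[:,1],-s*d[:,0]+c*d[:,1]],1)
        m=MOD[name](l)/.010; k=np.ones(len(l),bool)
        for h in MARK[name]: k&=np.hypot(l[:,0]-h[0]/1000,l[:,1]-h[1]/1000)>.014
        return np.sum((m-on)[k]**2)+1e3*0
    q0=np.array([x,y,yaw]); sim=np.vstack([q0]+[q0+e for e in np.diag([.004,.004,.03])])
    q=minimize(f,q0,method='Nelder-Mead',options=dict(initial_simplex=sim,xatol=1e-5,fatol=1e-3)).x
    o=r.get_obs(); print('plate cam',np.round(q[:2]*1000,1),round(np.degrees(q[2]),2),'tool',np.round(o['position']*1000,1),round(o['tool_rot'][2],2),'F',np.round(o['ft_force'],1))
    return q
E
python3 - <<'E'
from inhand import *
inhand('hair_plate',.073,(190,155,275,275),.504,.083,.053)
E
```

```text
plate cam [504.4  83. ] 2.78 tool [495.7  83.8  37. ] -176.89 F [-0.1  0.1 -3.5]
```

servo_tool --pt "0.04 0 0 0.005 0" --pt "0.04 0 0 0.004 0" --pt "0.04 0 0 0.004 0" --pt "0.04 0 0 0.003 0" --pt "0.04 0 0 0.002 0" --pt "0.04 0 0 0 0"

```text
time: 27.82
position: [0.4956, 0.0837, 0.0188]
tool_rot: [-180.0, -0.0, -176.9]
ft_force: [-0.3, -0.5, -2.5]
grip_width: 0.634
finger_force: 64.4
```

No contact on the pins, so the plate is over them. Continuing down to the blocks.

servo_tool --pt "0.04 0 0 0.003 0" --pt "0.04 0 0 0.003 0" --pt "0.04 0 0 0.002 0" --pt "0.04 0 0 0.001 0" --pt "0.04 0 0 0.001 0" --pt "0.04 0 0 0 0"

```text
time: 28.58
position: [0.4957, 0.0838, 0.009]
tool_rot: [180.0, 0.0, -176.9]
ft_force: [-0.1, -0.1, -2.7]
grip_width: 0.63
finger_force: 64.4
```

servo_tool --pt "0.04 0 0 0.001 0" --pt "0.04 0 0 0 0" --pt "0.04 0 0 0.001 0" --pt "0.04 0 0 0 0"

```text
time: 29.08
position: [0.4958, 0.0838, 0.0089]
tool_rot: [-180.0, 0.0, -176.9]
ft_force: [-5.0, -0.2, 13.0]
grip_width: 0.634
finger_force: 66.1
```

servo_tool --pt "0.072 0 0 0 0" --pt "0.072 0 0 0 0" --pt "0.072 0 0 0 0" --pt "0.072 0 0 0 0" --pt "0.072 0 0 -0.02 0" --pt "0.072 0 0 -0.04 0" --pt "0.085 0 0.03 -0.02 1" --pt "0.085 -0.01 0.055 0 1.5" --pt "0.085 -0.01 0.055 0 1.5" --pt "0.085 0 0 0 0"

```text
time: 30.32
position: [0.5123, 0.2277, 0.0868]
tool_rot: [179.9, 0.1, 179.3]
ft_force: [-0.6, -0.6, 0.5]
grip_width: 0.994
finger_force: 0.0
```

```bash
python3 plan.py 0.5175 0.2358 0.07 178.6 1; python3 - <<'E'
from fit import *
Wm=np.nanmedian([world(shot('top')) for _ in range(4)],0); P=Wm[170:265,195:275].reshape(-1,3); P=P[(P[:,2]>.040)&(P[:,2]<.053)&(abs(P[:,1]-.083)<.055)]
print(len(P),P.min(0),P.max(0))
for a in (.425,.45,.475,.50,.525,.55,.58): k=P[abs(P[:,0]-a)<.012]; print(a,len(k),np.round(k.mean(0)*1000,1))
E
```

```text
t 30.32 at [0.5123 0.2277 0.0868] rot [1.7995e+02 8.0000e-02 1.7934e+02] F [-0.6 -0.6  0.5] w 0.0849 ff 0.0 d [ 0.0052  0.0081 -0.0168] T -0.74
[[0.085,-0.005,0.008,0.017,0.7]]
1084 [0.41237394 0.03103007 0.04006566] [0.59529723 0.12995653 0.0529904 ]
0.425 219 [426.   78.2  45.8]
0.45 179 [448.4  78.   45.6]
0.475 127 [474.9  81.8  45.6]
0.5 120 [500.   84.2  45.8]
0.525 123 [525.5  84.5  45.5]
0.55 119 [550.4  85.5  45.5]
0.58 127 [580.7  87.1  45.8]
```

servo_tool --pt "0.085 -0.005 0.008 0.017 0.7" --pt "0.085 0 0 0 0" --pt "0.085 0 0 0 0" --pt "0.085 0 0 0 0"

```text
time: 31.02
position: [0.5167, 0.2319, 0.0701]
tool_rot: [180.0, 0.0, 178.4]
ft_force: [0.5, -0.2, -0.8]
grip_width: 0.998
finger_force: 0.0
```

```bash
python3 plan.py 0.5175 0.2358 -0.028 178.6 3
```

```text
t 31.02 at [0.5167 0.2319 0.0701] rot [1.7999e+02 1.0000e-02 1.7840e+02] F [ 0.5 -0.2 -0.8] w 0.0852 ff 0.0 d [ 0.0008  0.0039 -0.0981] T 0.2
[[0.085,-0.0,0.001,0.033,-0.1],[0.085,-0.0,0.001,0.033,-0.1],[0.085,-0.0,0.001,0.033,-0.1]]
```

servo_tool --pt "0.085 -0.001 0.004 0.03 0" --pt "0.085 0 0 0.035 0" --pt "0.085 0 0 0.024 0" --pt "0.085 0 0 0.007 0" --pt "0.085 0 0 0.002 0" --pt "0.068 0 0 0 0" --pt "0.068 0 0 0 0" --pt "0.068 0 0 0 0" --force 60

```text
time: 32.02
position: [0.518, 0.2363, -0.0274]
tool_rot: [180.0, 0.1, 178.4]
ft_force: [-0.4, -0.6, 0.3]
grip_width: 0.798
finger_force: 0.0
```

servo_tool --pt "0.04 0 0 0 0" --pt "0.04 0 0 0 0" --pt "0.04 0 0 0 0" --pt "0.04 0 0 0 0" --pt "0.04 0 0 0 0"

```text
time: 32.65
position: [0.518, 0.2363, -0.0271]
tool_rot: [180.0, 0.1, 178.4]
ft_force: [-0.8, 0.2, 5.0]
grip_width: 0.633
finger_force: 64.2
```

servo_tool --pt "0.04 0 0 -0.02 0" --pt "0.04 0 0 -0.04 0" --pt "0.04 0 0 -0.04 0" --pt "0.04 0 0 0 0"

```text
time: 33.15
position: [0.5193, 0.2374, 0.0747]
tool_rot: [179.7, 0.3, 178.4]
ft_force: [0.4, -0.0, -2.5]
grip_width: 0.635
finger_force: 64.4
```

```bash
python3 plan.py 0.4910 -0.0746 0.072 -177.4 7 0.04
```

```text
t 33.15 at [0.5193 0.2374 0.0747] rot [179.75   0.29 178.42] F [ 0.4 -0.  -2.5] w 0.0543 ff 64.4 d [-0.0283 -0.312  -0.0027] T 4.18
[[0.04,0.003,-0.045,0.0,-0.6],[0.04,0.003,-0.045,0.0,-0.6],[0.04,0.004,-0.045,0.0,-0.6],[0.04,0.004,-0.045,0.0,-0.6],[0.04,0.005,-0.045,0.0,-0.6],[0.04,0.005,-0.044,0.0,-0.6],[0.04,0.006,-0.044,0.0,-0.6]]
```

servo_tool --pt "0.04 0.002 -0.03 0 -0.6" --pt "0.04 0.003 -0.045 0 -0.6" --pt "0.04 0.004 -0.045 0 -0.6" --pt "0.04 0.004 -0.045 0 -0.6" --pt "0.04 0.005 -0.045 0 -0.6" --pt "0.04 0.005 -0.044 0 -0.6" --pt "0.04 0.006 -0.044 0 -0.6" --pt "0.04 0 -0.013 0 0" --pt "0.04 0 0 0 0" --pt "0.04 0 0 0 0"

```text
time: 34.4
position: [0.4906, -0.0744, 0.0714]
tool_rot: [180.0, -0.1, -177.4]
ft_force: [-1.1, 0.2, -2.5]
grip_width: 0.633
finger_force: 64.4
```

servo_tool --pt "0.04 0 0 0.018 0" --pt "0.04 0 0 0.018 0" --pt "0.04 0 0 0 0" --pt "0.04 0 0 0 0" --pt "0.04 0 0 0 0" --pt "0.04 0 0 0 0"

```text
time: 35.15
position: [0.4912, -0.075, 0.0366]
tool_rot: [180.0, 0.1, -177.4]
ft_force: [-0.3, 0.3, -3.4]
grip_width: 0.633
finger_force: 64.4
```

```bash
python3 - <<'E'
from inhand import *
inhand('clothes_plate',.073,(250,160,315,275),.491,-.076,.046)
E
python3 plan.py 0.4910 -0.0746 0.037 -177.4 1 0.04
```

```text
plate cam [490.  -75.8] 3.23 tool [490.8 -75.2  36. ] -177.4 F [-1.2  0.4 -3. ]
t 35.45 at [ 0.4908 -0.0752  0.036 ] rot [ 180.     0.  -177.4] F [-1.2  0.4 -3. ] w 0.0539 ff 64.4 d [0.0002 0.0006 0.001 ] T -0.0
[[0.04,-0.0,0.001,-0.001,0.0]]
```

servo_tool --pt "0.04 -0.0005 0 0.005 0" --pt "0.04 0 0 0.004 0" --pt "0.04 0 0 0.004 0" --pt "0.04 0 0 0.003 0" --pt "0.04 0 0 0.002 0" --pt "0.04 0 0 0 0"

```text
time: 36.2
position: [0.4912, -0.0752, 0.0178]
tool_rot: [-180.0, -0.0, -177.4]
ft_force: [0.2, 0.5, -2.5]
grip_width: 0.632
finger_force: 64.4
```

servo_tool --pt "0.04 0 0 0.003 0" --pt "0.04 0 0 0.002 0" --pt "0.04 0 0 0.002 0" --pt "0.04 0 0 0.001 0" --pt "0.04 0 0 0 0"

```text
time: 36.83
position: [0.4912, -0.0751, 0.0099]
tool_rot: [-180.0, -0.0, -177.4]
ft_force: [0.0, -0.3, -2.9]
grip_width: 0.631
finger_force: 64.4
```

servo_tool --pt "0.04 0 0 0.001 0" --pt "0.04 0 0 0 0" --pt "0.04 0 0 0.001 0" --pt "0.04 0 0 0 0"

```text
time: 37.33
position: [0.4914, -0.0752, 0.0089]
tool_rot: [-180.0, 0.0, -177.4]
ft_force: [-2.6, 1.0, 4.4]
grip_width: 0.63
finger_force: 65.3
```

servo_tool --pt "0.072 0 0 0 0" --pt "0.072 0 0 0 0" --pt "0.072 0 0 0 0" --pt "0.072 0 0 0 0" --pt "0.072 0 0 -0.02 0" --pt "0.072 0 0 -0.04 0" --pt "0.072 0 0 -0.05 0" --pt "0.072 0.03 -0.05 -0.02 0" --pt "0.072 0.03 -0.055 0 0" --pt "0.072 0.03 -0.055 0 0"

```text
time: 38.58
position: [0.4081, -0.2401, 0.1386]
tool_rot: [-180.0, 0.1, -177.3]
ft_force: [0.5, -0.2, -0.8]
grip_width: 0.845
finger_force: 0.0
```

servo_tool --pt "0.072 0 -0.055 0 0" --pt "0.072 0 -0.055 0 0" --pt "0.072 0 0 0 0" --pt "0.072 0 0 0 0"

```text
time: 39.08
position: [0.4132, -0.3485, 0.1375]
tool_rot: [180.0, -0.1, -177.4]
ft_force: [-0.4, 0.7, 0.2]
grip_width: 0.844
finger_force: 0.0
```

```bash
python3 - <<'E'
from fit import *
ims=[shot('top') for _ in range(4)]; Ws=[world(i) for i in ims]; Wm=np.nanmedian(Ws,0)
Q=np.load('/tmp/Q.npy',allow_pickle=True).item()
for n,j,sx in (('hair_plate','hair_jig',.011),('clothes_plate','clothes_jig',0)):
    q=Q[j]; c,s=np.cos(q[2]),np.sin(q[2]); XY=Wm.reshape(-1,3); d=XY[:,:2]-q[:2]; l=np.stack([c*d[:,0]+s*d[:,1],-s*d[:,0]+c*d[:,1]],1)
    k=(abs(l[:,0])<.12)&(abs(l[:,1])<.06)&(XY[:,2]>.040)&(XY[:,2]<.053); print(n,k.sum(),'extent in jig',np.round(l[k].min(0)*1000),np.round(l[k].max(0)*1000),'centre',np.round((l[k].min(0)+l[k].max(0))*500,1))
    A=np.c_[l[k],np.ones(k.sum())]; print('plane tilt,z',np.round(np.linalg.lstsq(A,XY[k,2],rcond=None)[0],4))
overlay(ims[0],{},'fin.png',roi=(190,165,350,280),f=5)
print(r.get_obs()['position'],r.get_obs()['time'])
E
```

```text
hair_plate 1084 extent in jig [-78. -49.] [102.  50.] centre [11.6  0.8]
plane tilt,z [0.     0.0003 0.0456]
clothes_plate 1003 extent in jig [-94. -28.] [93. 28.] centre [-0.5  0.2]
plane tilt,z [-0.001  -0.0005  0.0458]
[ 0.41397391 -0.34762392  0.13819974] 39.275
```

View pics/fin.png

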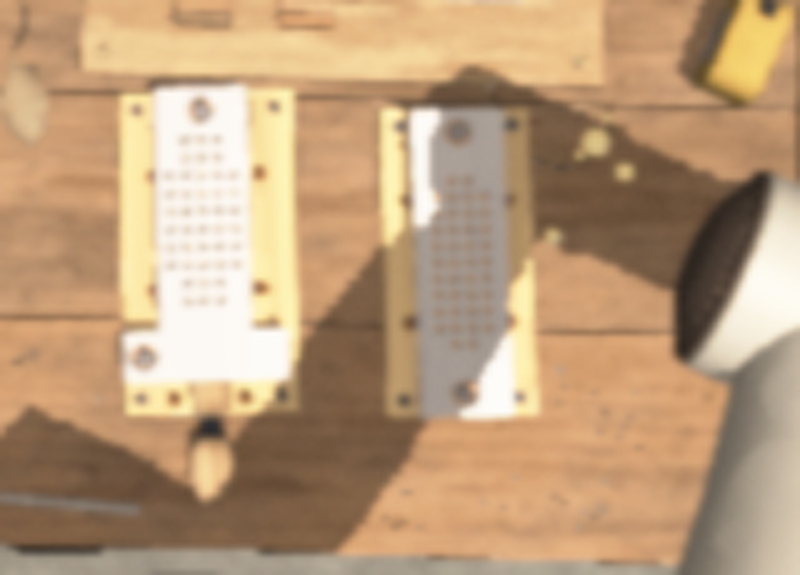

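Both plates lie flat with their tops at about 46 mm. All four pins show through their holes, at (201,108), (145,357), (457,130) and (466,392) in the crop. The robot is clear of everything.

```bash
python3 -c "
from station import r
print(r.sign_off())"
```

```text
the job is handed in; nothing more can be done
None
```

Both jigs are loaded: each blank sits flat in its own jig and each drill plate lies flat over both pins within about 1 mm of its seat. I handed the job in at about 39 s, and no pass or fail result came back.

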